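Grade the sprung plungers and put the good ones away

ROBOT

A 6-joint arm with a two-finger parallel gripper is mounted at the origin on a cart in front of the work surface, level with it; the furniture and walls round the work are solid. World frame = base frame: x ahead of the robot, y to its left, z up, the work surface at z = 0. Lengths are in m, angles in rad, forces in N, time in s.
With the tool pointing down it reaches from about 0.375 to 0.975 m from the base axis. Payload 3.8 kg.
Tool frame: the origin (TCP) lies midway between the tips of the shut fingers; the grasp point (between the pads) lies 19 mm behind it; z points along the fingers, y is the line along which they close (so a half turn about z gives the same grasp; the last joint's range is limited). The gripper opens to 85 mm and grips with 20 to 120 N. Pads are 22 mm wide; open, the fingers measure 114 mm over their backs; the gripper's body (76 mm by 85 mm) begins 54 mm behind the grasp point. The pads swing forward as they close: fully open they stand 13 mm farther back than shut.
Start: joints at [1.257, 0.264, 1.604, -0, 1.274, -0.037], TCP at [0.184, 0.649, 0.198] pointing down, gripper open.
Joint ranges: [-2.63, 2.63], [-0.94, 2.18], [0.31, 2.57], [-1.31, 4.45], [0, 2.66], [-2.55, 2.55]. Speed limits (rad/s): [2.57, 2.57, 3.14, 3.14, 3.14, 3.14].

INTERFACE

Orientations are given as a rotation vector (axis times angle).
In Python, from workcell import sensors, viewer, job gives the robot as it stands.
- The arm moves only by the shell command python3 -m inch 'ROWS' [FORCE]. ROWS is JSON, one flat list of numbers, 7 for each row, row after row: the shift along the tool's x, y, z in mm, then the turn, a rotation vector about the tool's x, y, z in degrees, then the finger opening in mm, from 0 to 85.4. A call has exactly 8 rows; each row shifts and turns the commanded pose from where the row before left it, along the tool's axes as they then stand; what a row does not reach is not made up. A row lasts 1/10 s, in which the tool goes at most 50 mm and 8.59 degrees, less where a joint would pass 70% of its speed; a pose out of reach is approached as far as the arm can. A call is refused whole if a number of a shift passes 50 or a number of a turn 8.59, either way. A call with a gripper value outside its range is refused whole. The fingers move at their own pace and stop on an object; FORCE is the grip in N (left out, the last holds). Time passes only in rows, so rows that do not move let the fingers close, or fill a call up. It gives the time, the measured TCP pose, the force, the opening and the grip force at its end, in the units of the state.
- sensors.read_state(): the state, without advancing time (a new reading comes with each control period).
- viewer.read_camera(name): name is "scene" or "side" or "wrist"; returns the picture (420x560x3 uint8, red, green, blue); there is no depth.
- viewer.camera_params(name): a dict with "K" (3x3 intrinsics, pixels), "k1" (the pictures are not rectified: a ray, as slopes to the right and down, at radius r is drawn at 1 + k1 r^2 times it, then the intrinsics apply), "world_to_cam" (4x4, takes a point from world to camera coordinates). Camera axes: x right, y down, z forward; pixel columns grow to the right and rows downward; lengths in m; the calibration is good to about 2 mm. A picture is of the moment at which its call begins: read the wrist's pose just before it. camera_params takes no time and is no camera call; for the wrist camera it gives the pose at the moment of the call.
- job.finish_job(): hands the job in; it is judged then, once.
The state is a dict: "time": time; "q": joint angles; "joint_vel": joint speeds; "joint_torque": joint torques, N m; "tool_pos": TCP position; "tcp_rot": TCP orientation; "wrist_force": force on the tool from outside, world axes, zero at the start; "torque": the same for the moment, N m; "width": opening from 0.0 (shut) to 1.0 (fully open); "grip_force": force on a finger pad.
Only numpy, scipy, OpenCV 4.12 (cv2) and the standard library are available. Lean on these libraries where they do the work, as an engineer would, in place of code of your own. Each camera call takes 0.05 s, during which the arm holds its last target. There are 200 camera calls.

TASK

Pull the small grey cabinet's drawer fully out to its stop. Squeeze each plunger block on the black pad end to end, pin against housing, all with the same grip of about 10 N (not much more), and see from the rubber ring how far the pin went in: the firm ones, whose pin stopped part-way, belong in the drawer, and the tired ones, whose pin went right in, in the open steel tray. When all are sorted, push the drawer fully shut, and leave the roll of tape where it lies.

Things in the scene. Friction and masses are not known exactly. Their poses are not given: they have to be found in the camera images.
- cabinet_drawer0 (a joint): the only drawer of the small grey bench cabinet (210 deep x 200 wide x 75 high, fixed, turned by up to 0.15 rad); metres pulled out: 0 shut, 0.1416 at its stop; friction about 1 N. It slides along the x axis of point drawer_floor, opening towards -x (towards the robot)
- cabinet_drawer0_handle (a point): middle of the drawer's round steel bar handle, 11 mm thick, 100 mm long along the drawer's y axis, its centre line 35 mm in front of the drawer's face and 42 mm above the worktop; 33 mm below the cabinet's top
- drawer_floor (a point): centre of the drawer's inner floor (moves with the drawer), about 22 mm above the worktop; inner space 165 mm along x by 158 mm along y, 31 mm deep; x points to the back of the cabinet, y to the left. With the drawer at its stop the floor from x = -82 mm to x = +53 mm is open from above
- tray_in (a point): centre of the inner floor of the open steel scrap tray (150 x 180 x 30 mm outside, walls and floor 4 mm; fixed, turned by up to 0.2 rad); x and y axes along its sides, inner space 142 mm along x by 172 mm along y
- pad_top (a point): centre of the top of the black rubber bench pad on which the plungers start: 320 mm along x, 230 mm along y, 4 mm thick, fixed
- tape_roll: bystander: black roll of tape lying flat on the worktop beside the pad, 59 mm across, 19 mm high, origin under its centre; leave it alone
- plunger0_mid (a point): centre, half-way up, of a sprung plunger block on the 4 mm black rubber pad (all look alike; None if absent): 56 mm long along its x axis, 26 wide, 28 high, about 120 g; aluminium housing from x = -28 to +10 mm; 12 mm steel pin half-way up, from x = +10 to +28 mm, can be pressed 10 mm in and springs back
- plunger0_ring (a joint): 18 mm black rubber ring on the pin of plunger0: metres the housing has pushed it out along the pin = deepest press so far, less about 0.4 mm (right in: 0.0096); it stays when the pin springs back, leaving that gap. Firm springs: pin moves from 3 N, then 1.8 N per mm (about 4 mm at 10 N); tired springs: right in at 5 N. Pins are damped: hold 0.5 s
- plunger1_mid (a point): centre, half-way up, of a sprung plunger block on the 4 mm black rubber pad (all look alike; None if absent): 56 mm long along its x axis, 26 wide, 28 high, about 120 g; aluminium housing from x = -28 to +10 mm; 12 mm steel pin half-way up, from x = +10 to +28 mm, can be pressed 10 mm in and springs back
- plunger1_ring (a joint): 18 mm black rubber ring on the pin of plunger1: metres the housing has pushed it out along the pin = deepest press so far, less about 0.4 mm (right in: 0.0096); it stays when the pin springs back, leaving that gap. Firm springs: pin moves from 3 N, then 1.8 N per mm (about 4 mm at 10 N); tired springs: right in at 5 N. Pins are damped: hold 0.5 s
- plunger2_mid (a point): centre, half-way up, of a sprung plunger block on the 4 mm black rubber pad (all look alike; None if absent): 56 mm long along its x axis, 26 wide, 28 high, about 120 g; aluminium housing from x = -28 to +10 mm; 12 mm steel pin half-way up, from x = +10 to +28 mm, can be pressed 10 mm in and springs back
- plunger2_ring (a joint): 18 mm black rubber ring on the pin of plunger2: metres the housing has pushed it out along the pin = deepest press so far, less about 0.4 mm (right in: 0.0096); it stays when the pin springs back, leaving that gap. Firm springs: pin moves from 3 N, then 1.8 N per mm (about 4 mm at 10 N); tired springs: right in at 5 N. Pins are damped: hold 0.5 s
- plunger3_mid (a point): centre, half-way up, of a sprung plunger block on the 4 mm black rubber pad (all look alike; None if absent): 56 mm long along its x axis, 26 wide, 28 high, about 120 g; aluminium housing from x = -28 to +10 mm; 12 mm steel pin half-way up, from x = +10 to +28 mm, can be pressed 10 mm in and springs back
- plunger3_ring (a joint): 18 mm black rubber ring on the pin of plunger3: metres the housing has pushed it out along the pin = deepest press so far, less about 0.4 mm (right in: 0.0096); it stays when the pin springs back, leaving that gap. Firm springs: pin moves from 3 N, then 1.8 N per mm (about 4 mm at 10 N); tired springs: right in at 5 N. Pins are damped: hold 0.5 s
- plunger4_mid (a point): centre, half-way up, of a sprung plunger block on the 4 mm black rubber pad (all look alike; None if absent): 56 mm long along its x axis, 26 wide, 28 high, about 120 g; aluminium housing from x = -28 to +10 mm; 12 mm steel pin half-way up, from x = +10 to +28 mm, can be pressed 10 mm in and springs back
- plunger4_ring (a joint): 18 mm black rubber ring on the pin of plunger4: metres the housing has pushed it out along the pin = deepest press so far, less about 0.4 mm (right in: 0.0096); it stays when the pin springs back, leaving that gap. Firm springs: pin moves from 3 N, then 1.8 N per mm (about 4 mm at 10 N); tired springs: right in at 5 N. Pins are damped: hold 0.5 s
- plunger5_mid (a point): centre, half-way up, of a sprung plunger block on the 4 mm black rubber pad (all look alike; None if absent): 56 mm long along its x axis, 26 wide, 28 high, about 120 g; aluminium housing from x = -28 to +10 mm; 12 mm steel pin half-way up, from x = +10 to +28 mm, can be pressed 10 mm in and springs back
- plunger5_ring (a joint): 18 mm black rubber ring on the pin of plunger5: metres the housing has pushed it out along the pin = deepest press so far, less about 0.4 mm (right in: 0.0096); it stays when the pin springs back, leaving that gap. Firm springs: pin moves from 3 N, then 1.8 N per mm (about 4 mm at 10 N); tired springs: right in at 5 N. Pins are damped: hold 0.5 s
Things that resemble listed ones, but are neither listed nor needed, are in the scene too. What is shaped like the part that bears plunger2_mid but blue is not meant.

How it is judged:
On the way, in this order (a step that is already met when the one before it is completed fails the run):
1. the drawer is pulled out to its stop (within 7 mm) (value of joint cabinet_drawer0 above 0.1346 m), for 0.2 s.
2. all plungers squeezed, sorted into drawer and tray, and let go (x of plunger0_mid in the frame of drawer_floor between -0.083 and 0.083 m and y of plunger0_mid in the frame of drawer_floor between -0.078 and 0.078 m and z of plunger0_mid in the frame of drawer_floor between 0 and 0.035 m and value of joint plunger0_ring between 0.001 and 0.0085 m and linear speed of each of plunger0, plunger2, plunger4, plunger1, plunger3, plunger5 below 0.02 m/s and contact force between the fingers and plunger0 below 0.1 N and x of plunger2_mid in the frame of drawer_floor between -0.083 and 0.083 m and y of plunger2_mid in the frame of drawer_floor between -0.078 and 0.078 m and z of plunger2_mid in the frame of drawer_floor between 0 and 0.035 m and value of joint plunger2_ring between 0.001 and 0.0085 m and contact force between the fingers and plunger2 below 0.1 N and x of plunger4_mid in the frame of drawer_floor between -0.083 and 0.083 m and y of plunger4_mid in the frame of drawer_floor between -0.078 and 0.078 m and z of plunger4_mid in the frame of drawer_floor between 0 and 0.035 m and value of joint plunger4_ring between 0.001 and 0.0085 m and contact force between the fingers and plunger4 below 0.1 N and x of plunger1_mid in the frame of tray_in between -0.072 and 0.072 m and y of plunger1_mid in the frame of tray_in between -0.087 and 0.087 m and z of plunger1_mid in the frame of tray_in between 0 and 0.035 m and value of joint each of plunger1_ring, plunger3_ring, plunger5_ring above 0.005 m and contact force between the fingers and plunger1 below 0.1 N and x of plunger3_mid in the frame of tray_in between -0.072 and 0.072 m and y of plunger3_mid in the frame of tray_in between -0.087 and 0.087 m and z of plunger3_mid in the frame of tray_in between 0 and 0.035 m and contact force between the fingers and plunger3 below 0.1 N and x of plunger5_mid in the frame of tray_in between -0.072 and 0.072 m and y of plunger5_mid in the frame of tray_in between -0.087 and 0.087 m and z of plunger5_mid in the frame of tray_in between 0 and 0.035 m and contact force between the fingers and plunger5 below 0.1 N), for 0.2 s.
At the end, for the whole second after the job is handed in: every firm plunger lies in the drawer with its ring pushed 1 to 8.5 mm, every tired one in the tray with its ring pushed at least 5 mm, all at rest and let go, and the drawer is shut to within 6 mm (all of step 2 and value of joint cabinet_drawer0 below 0.006 m); the robot touches nothing.
It fails at once if the roll of tape is moved by more than 5 cm (distance of tape_roll from where it was at the start of the episode above 0.05 m).
Of plunger0, plunger1, plunger2, plunger3, plunger4, plunger5 only 4 to 6 are there at a start; the rules pass over those that are not, and their reading is None.
At some moment in a run one of plunger0, plunger1, plunger2, plunger3, plunger4, plunger5 may be knocked a few centimetres aside while the robot is not near it.
Once in a run the grip may slacken for a moment while it holds something.
It also fails if it takes over 210 s, if anything falls off the work surface, if the arm or the gripper's body presses on something with over 40 N, if the wrist force passes 120 N, or if a joint passes its speed limit or range.

## Working session

There is one attempt and no reset: what is moved stays moved. The work goes in short steps, Python scripts to look and compute and a shell command to move; the robot and the scene stay as the last step left them, time stands still between calls to the robot, and variables do not carry over. Pictures are saved under pics/ and viewed, at most 14 in all, crops included, and the job is handed in when it is done.

```bash
ls; mkdir -p pics; cat > h.py <<'E'
import numpy as np, cv2
from scipy.spatial.transform import Rotation as R
from workcell import sensors, viewer, job
def shot(name,fn=None):
    P=viewer.camera_params(name); im=viewer.read_camera(name)[:,:,::-1].copy()
    if fn: cv2.imwrite('pics/'+fn,im)
    return im,P
def dist(P): return np.array([P['k1'],0,0,0,0],float)
def pix2plane(P,uv,z):
    uv=np.array(uv,float).reshape(-1,1,2); K=np.array(P['K'],float)
    n=cv2.undistortPoints(uv,K,dist(P)).reshape(-1,2)
    T=np.array(P['world_to_cam']); Rm=T[:3,:3]; c=-Rm.T@T[:3,3]
    d=np.c_[n,np.ones(len(n))]@Rm
    return c+d*((z-c[2])/d[:,2])[:,None]
def proj(P,X):
    T=np.array(P['world_to_cam']); X=np.array(X,float).reshape(-1,3)
    r,_=cv2.Rodrigues(T[:3,:3]); return cv2.projectPoints(X,r,T[:3,3],np.array(P['K'],float),dist(P))[0].reshape(-1,2)
E
python3 - <<'E'
from h import *
np.set_printoptions(precision=3,suppress=True)
for n in ['scene','side','wrist']:
    im,P=shot(n,n+'0.png'); T=np.array(P['world_to_cam'])
    print(n,np.array(P['K']).tolist(),P['k1'],-T[:3,:3].T@T[:3,3],T[2,:3])
print(sensors.read_state())
E
```

```text
pics
scene [[390.9124710211407, 0.0, 273.2255841024311], [0.0, 390.9124710211407, 207.32122570892147], [0.0, 0.0, 1.0]] 0.0011491194894402222 [-0.065 -0.531  0.686] [ 0.531  0.6   -0.598]
side [[465.246092632959, 0.0, 283.58542564030375], [0.0, 465.246092632959, 211.93412277165967], [0.0, 0.0, 1.0]] 0.033396485801300516 [0.563 1.2   0.712] [-0.039 -0.866 -0.498]
wrist [[293.70183262821104, 0.0, 279.28957361599527], [0.0, 293.70183262821104, 214.45373882840587], [0.0, 0.0, 1.0]] -0.054300726123032446 [0.103 0.673 0.373] [ 0.311 -0.09  -0.946]
{'time': 0.15, 'q': array([ 1.257,  0.265,  1.605,  0.   ,  1.274, -0.037]), 'joint_vel': array([ 0.001, -0.002, -0.005,  0.001,  0.001, -0.001]), 'joint_torque': array([  0.   , -51.592, -36.796,   0.   ,   0.008,  -0.   ]), 'tool_pos': array([0.184, 0.649, 0.197]), 'tcp_rot': array([-0.433, -3.111,  0.003]), 'wrist_force': array([ 0.153,  0.539, -0.242]), 'torque': array([-0.044, -0.022,  0.026]), 'grip_force': 0.0, 'width': 0.9991536283135495}
```

View pics/scene0.png

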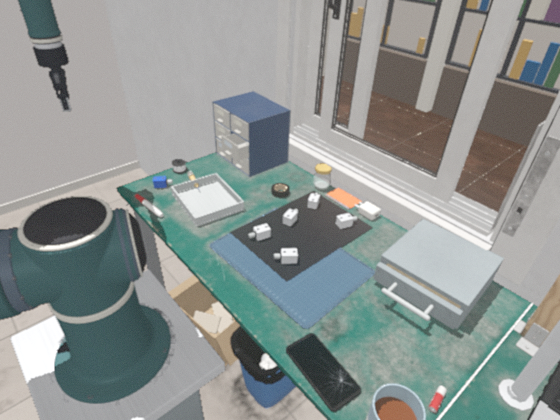

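View pics/side0.png

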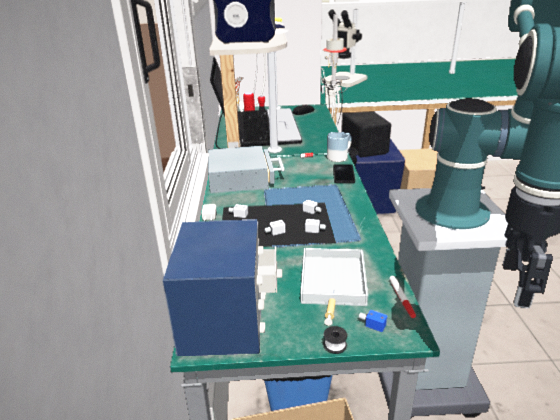

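```bash
python3 - <<'E'
from h import *
np.set_printoptions(precision=3,suppress=True)
im=cv2.imread('pics/scene0.png'); P=viewer.camera_params('scene')
hsv=cv2.cvtColor(im,cv2.COLOR_BGR2HSV)
print('handle',pix2plane(P,[[388,292],[408,300],[430,313]],.042))
print('cab top corners',pix2plane(P,[[380,262],[463,301],[499,262],[418,226]],.075))
print('tray rim',pix2plane(P,[[172,183],[204,222],[243,207],[222,177]],.03))
print('pad',pix2plane(P,[[217,233],[270,196],[373,231]],.004))
m=((hsv[:,:,2]>140)&(hsv[:,:,1]<40)).astype(np.uint8); m[:190]=0;m[275:]=0;m[:,:245]=0;m[:,385:]=0
n,l,s,c=cv2.connectedComponentsWithStats(m)
for i in range(1,n):
    if s[i,4]>40: print(s[i],c[i],pix2plane(P,c[i],.022))
print('tape',pix2plane(P,[[281,189],[179,166]],.019))
crop=cv2.resize(im[180:280,190:390],None,fx=4,fy=4,interpolation=cv2.INTER_CUBIC); cv2.imwrite('pics/c0.png',crop)
E
```

```text
handle [[ 0.501 -0.272  0.042]
 [ 0.516 -0.312  0.042]
 [ 0.521 -0.361  0.042]]
cab top corners [[ 0.53  -0.221  0.075]
 [ 0.569 -0.396  0.075]
 [ 0.738 -0.392  0.075]
 [ 0.707 -0.204  0.075]]
tray rim [[0.359 0.413 0.03 ]
 [0.332 0.193 0.03 ]
 [0.453 0.181 0.03 ]
 [0.496 0.347 0.03 ]]
pad [[ 0.35   0.16   0.004]
 [ 0.571  0.203  0.004]
 [ 0.682 -0.1    0.004]]
[245 190  26  20 195] [256.446 198.113] [[0.516 0.2   0.022]]
[287 190  63  20 415] [312.718 197.547] [[0.647 0.098 0.022]]
[ 336  190   49   39 1090] [363.484 206.929] [[ 0.727 -0.026  0.022]]
[283 208  15  18 198] [289.737 216.227] [[0.534 0.075 0.022]]
[248 223  23  17 246] [260.699 231.211] [[0.431 0.076 0.022]]
[352 223  33  48 715] [374.103 246.752] [[ 0.615 -0.151  0.022]]
[274 248  24  16 278] [287.529 254.964] [[ 0.425 -0.035  0.022]]
tape [[0.607 0.194 0.019]
 [0.434 0.506 0.019]]
```

View pics/c0.png

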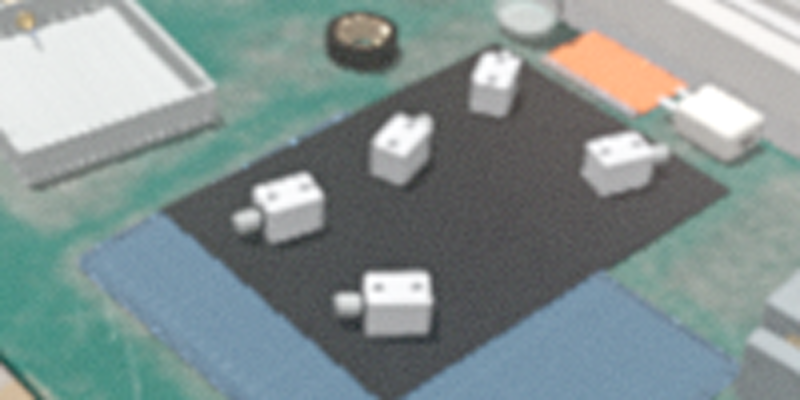

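```bash
cat > to.py <<'E'
# usage: to.py x y z yawdeg(of tool y, mod 180) -> shift in tool axes (mm) as it now stands, turn about tool z (deg)
import sys
from h import *
x,y,z,a=map(float,sys.argv[1:5]); s=sensors.read_state()
M=R.from_rotvec(s['tcp_rot']).as_matrix(); d=M.T@(np.array([x,y,z])-s['tool_pos'])*1000
cur=np.degrees(np.arctan2(M[1,1],M[0,1])); t=-((a-cur+90)%180-90)
q6=np.degrees(s['q'][5])
print('shift',d.round(1),'turn',round(t,1),'(or',round(t-180*np.sign(t),1),') yaw',cur.round(1),'q6',q6.round(1),'tilt',M[:,2].round(3),'t',s['time'],'w',round(s['width']*85.4,1),'F',round(float(s['grip_force']),1),'pos',s['tool_pos'].round(4))
E
A='-32,-27,0,0,0,0,85'
python3 -m inch '[-32,-27,0,0,0,0,85,-32,-27,0,0,0,0,85,-32,-27,0,0,0,0,85,-32,-27,0,0,0,0,85,-32,-27,0,0,0,0,85,-32,-27,0,0,0,0,85,-32,-27,0,0,0,0,85,-32,-27,0,0,0,0,85]' 20
python3 to.py 0.42 0.25 0.2 10
python3 -m inch '[-20,-36,0,0,0,0,85,-20,-36,0,0,0,0,85,-20,-36,0,0,0,0,85,-20,-36,0,0,0,0,85,-20,-36,0,0,0,0,85,-20,-36,0,0,0,0,85,-20,-36,0,0,0,0,85,-20,-36,0,0,0,0,85]'
python3 to.py 0.44 -0.31 0.2 10
```

```text
time: 0.95
tool_pos: [0.3722, 0.3699, 0.1976]
tcp_rot: [-0.433, -3.112, 0.0]
wrist_force: [0.4, 1.1, -0.6]
width: 1.0
grip_force: 0.0
shift [ -78.7 -102.3   -2.4] turn 64.2 (or -115.8 ) yaw 74.2 q6 -32.0 tilt [-0. -0. -1.] t 0.95 w 85.4 F 0.0 pos [0.3722 0.3699 0.1976]
time: 1.75
tool_pos: [0.4468, 0.0492, 0.1977]
tcp_rot: [0.433, 3.111, 0.0]
wrist_force: [0.2, -0.1, 0.3]
width: 0.999
grip_force: 0.0
shift [ -91.6 -347.3   -2.3] turn 64.1 (or -115.9 ) yaw 74.1 q6 -71.0 tilt [ 0.  0. -1.] t 1.75 w 85.3 F 0.0 pos [0.4468 0.0492 0.1977]
```

```bash

python3 -m inch '[-12,-43,0,0,0,0,85,-12,-43,0,0,0,0,85,-12,-43,0,0,0,0,85,-12,-43,0,0,0,0,85,-12,-43,0,0,0,0,85,-12,-43,0,0,0,0,85,-12,-43,0,0,0,0,85,-12,-43,0,0,0,0,85]' >/dev/null
python3 -m inch '[0,0,0,0,0,8,85,0,0,0,0,0,8,85,0,0,0,0,0,8,85,0,0,0,0,0,8,85,0,0,0,0,0,8,85,0,0,0,0,0,8,85,0,0,0,0,0,8,85,0,0,0,0,0,8,25]'
python3 to.py 0.515 -0.315 0.023 10
python3 -c "
from h import *
im,P=shot('wrist','w1.png'); print(proj(P,[[.515,-.315,.042]]))"
```

```text
time: 3.35
tool_pos: [0.445, -0.3061, 0.1974]
tcp_rot: [-2.023, -2.403, 0.0]
wrist_force: [-0.0, 0.3, -0.6]
width: 0.85
grip_force: 0.0
shift [-20.8  67.6 174.4] turn -0.2 (or 179.8 ) yaw 9.8 q6 -47.0 tilt [-0.001  0.    -1.   ] t 3.35 w 72.6 F 0.0 pos [ 0.445  -0.3061  0.1974]
[[337.12377609 207.90264173]]
```

View pics/w1.png

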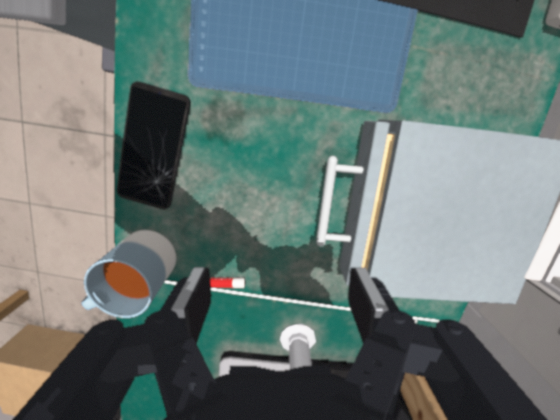

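```bash

python3 -c "
from h import *
P=viewer.camera_params('wrist'); a=pix2plane(P,[[332,160],[322,240]],.042); print(a,a.mean(0),np.linalg.norm(a[0]-a[1]),np.degrees(np.arctan2(a[0,1]-a[1,1],a[0,0]-a[1,0]))-90)
b=pix2plane(P,[[395,125],[374,293]],.075);print(b,np.degrees(np.arctan2(b[0,1]-b[1,1],b[0,0]-b[1,0]))-90, pix2plane(P,[[188,92],[170,208]],.01))
print(*a.mean(0)[:2])
"
python3 to.py 0.51 -0.325 0.023 -5
```

```text
[[ 0.49645203 -0.26107194  0.042     ]
 [ 0.50600366 -0.35891788  0.042     ]] [ 0.50122784 -0.30999491  0.042     ] 0.09831104403758441 5.575495874130553
[[ 0.54386109 -0.21291735  0.075     ]
 [ 0.57483567 -0.40284804  0.075     ]] 9.262461558156176 [[ 0.32104132 -0.21493361  0.01      ]
 [ 0.30781202 -0.36044907  0.01      ]]
0.5012278412442612 -0.30999490953480524
shift [-29.4  61.1 174.4] turn 14.5 (or -165.5 ) yaw 9.5 q6 -46.7 tilt [-0.001  0.    -1.   ] t 3.4 w 65.9 F 0.0 pos [ 0.445  -0.3061  0.1974]
```

```bash

python3 -m inch '[-3.5,14,0,0,0,2,26,-3.5,14,0,0,0,0,26,-3.5,14,0,0,0,0,26,-3.5,13,0,0,0,0,26,0,0,20,0,0,0,26,0,0,30,0,0,0,26,0,0,25,0,0,0,26,0,0,0,0,0,0,26]'
python3 to.py 0.501 -0.310 0.023 7.5
python3 -c "
from h import *
im,P=shot('wrist'); im2,P2=shot('scene'); 
p=proj(P2,[.501,-.31,.042])[0].astype(int)
c=cv2.resize(im2[p[1]-70:p[1]+70,p[0]-93:p[0]+93],(560,420)) if 0 else im2[230:335,330:470]
cv2.imwrite('pics/w2.png',np.hstack([im[:,:400],cv2.resize(c,(400,300))] if 0 else [im[60:400,150:550],cv2.resize(c,(400,340))]))"
```

```text
time: 4.2
tool_pos: [0.4993, -0.3098, 0.1181]
tcp_rot: [-2.051, -2.368, 0.002]
wrist_force: [0.5, 0.3, 0.5]
width: 0.307
grip_force: 0.0
shift [-1.   2.3 95. ] turn 0.7 (or -179.3 ) yaw 8.2 q6 -42.5 tilt [-0.007  0.005 -1.   ] t 4.2 w 26.2 F 0.0 pos [ 0.4993 -0.3098  0.1181]
```

View pics/w2.png

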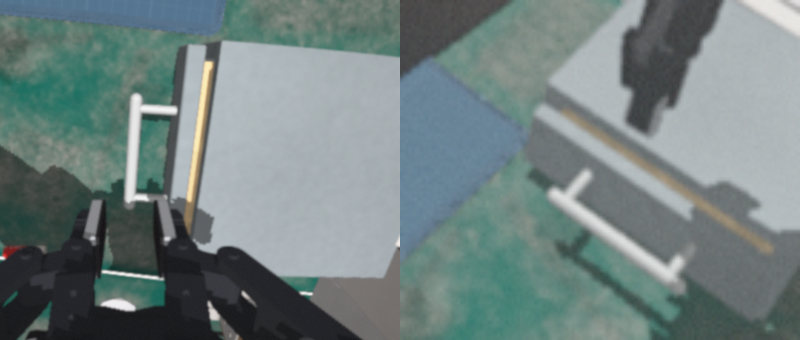

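```bash

python3 -c "
from h import *
P=viewer.camera_params('wrist'); a=pix2plane(P,[[286,157],[281,262]],.042); print(a,a.mean(0),np.degrees(np.arctan2(a[0,1]-a[1,1],a[0,0]-a[1,0]))-90)
print(pix2plane(P,[[345,105],[326,240]],.065))"
python3 to.py 0.501 -0.310 0.023 7.5
```

```text
[[ 0.49947908 -0.26215169  0.042     ]
 [ 0.50986219 -0.36361674  0.042     ]] [ 0.50467063 -0.31288422  0.042     ] 5.842845697835315
[[ 0.53671833 -0.21407847  0.065     ]
 [ 0.54360237 -0.32479252  0.065     ]]
shift [ 1.7 -0.6 99.5] turn 0.7 (or -179.3 ) yaw 8.2 q6 -42.4 tilt [-0.001  0.001 -1.   ] t 4.3 w 26.0 F 0.0 pos [ 0.5019 -0.3117  0.1225]
```

```bash

python3 -m inch '[0,2.5,20,0,0,1,26,0,0,20,0,0,1,26,0,0,20,0,0,0,26,0,0,20,0,0,0,26,0,0,10,0,0,0,26,0,0,9,0,0,0,26,0,0,0,0,0,0,26,0,0,0,0,0,0,6]' 40
python3 -m inch '[0,0,0,0,0,0,6,0,0,0,0,0,0,6,0,0,0,0,0,0,6,0,0,0,0,0,0,6,0,0,0,0,0,0,6,0,0,0,0,0,0,6,0,0,0,0,0,0,6,0,0,0,0,0,0,6]' 40
python3 to.py 0.501 -0.310 0.023 6
```

```text
time: 5.1
tool_pos: [0.505, -0.3121, 0.0248]
tcp_rot: [2.098, 2.336, 0.0]
wrist_force: [0.1, 0.4, -0.1]
width: 0.146
grip_force: 0.0
time: 5.9
tool_pos: [0.5042, -0.3115, 0.0237]
tcp_rot: [-2.099, -2.337, 0.0]
wrist_force: [-0.0, 0.8, -0.7]
width: 0.066
grip_force: 0.0
shift [ 1.9 -3.   0.7] turn 0.1 (or -179.9 ) yaw 6.1 q6 -40.3 tilt [-0.  0. -1.] t 5.9 w 5.7 F 0.0 pos [ 0.5042 -0.3115  0.0237]
```

```bash

python3 -c "
from h import *
im,P=shot('wrist'); im2,P2=shot('scene'); im3,P3=shot('side')
c=im2[240:345,350:490]; p=proj(P3,[.5045,-.312,.042])[0].astype(int); print(p)
cv2.imwrite('pics/w3.png',np.hstack([im[60:400,150:550],cv2.resize(c,(400,340))]))"
```

```text
[279 163]
```

View pics/w3.png

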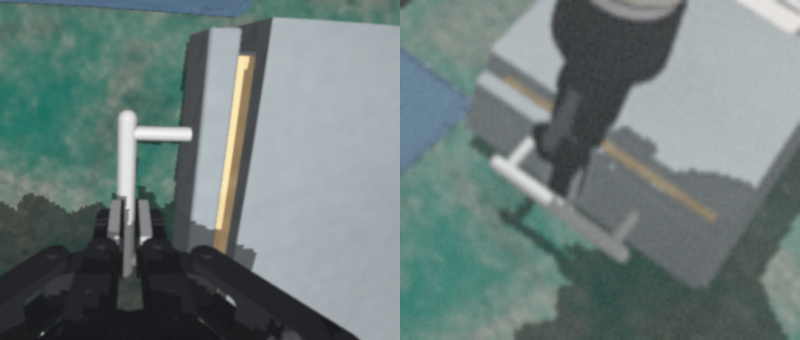

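```bash

python3 -m inch '[0,-5,0,0,0,0,6,0,-5,0,0,0,0,6,0,-5,0,0,0,0,6,0,-5,0,0,0,0,6,0,-5,0,0,0,0,6,0,0,0,0,0,0,6,0,0,0,0,0,0,6,0,0,0,0,0,0,6]' 40
python3 -c "
from h import *
s=sensors.read_state();print(s['wrist_force'],s['torque'],s['width'],s['grip_force'])
im,P=shot('wrist'); M=R.from_rotvec(s['tcp_rot']).as_matrix(); t=s['tool_pos']
print(proj(P,[t,t-M[:,2]*.019]))
im2,P2=shot('scene'); print(proj(P2,[t,t-M[:,2]*.019]))
c=im2[240:345,350:490]
cv2.imwrite('pics/w4.png',np.hstack([im[60:400,150:550],cv2.resize(c,(400,340))]))"
```

```text
time: 6.85
tool_pos: [0.4796, -0.3143, 0.0239]
tcp_rot: [2.099, 2.337, 0.0]
wrist_force: [-0.3, 0.1, -0.1]
width: 0.071
grip_force: 0.0
[-0.34541099  0.10414309 -0.06129988] [-0.00236774  0.01291594  0.01234224] 0.07068491178970271 0.0
[[281.04355044 249.03282449]
 [281.22279214 262.77398679]]
[[396.93013171 315.03275461]
 [398.87092737 309.14931536]]
```

View pics/w4.png

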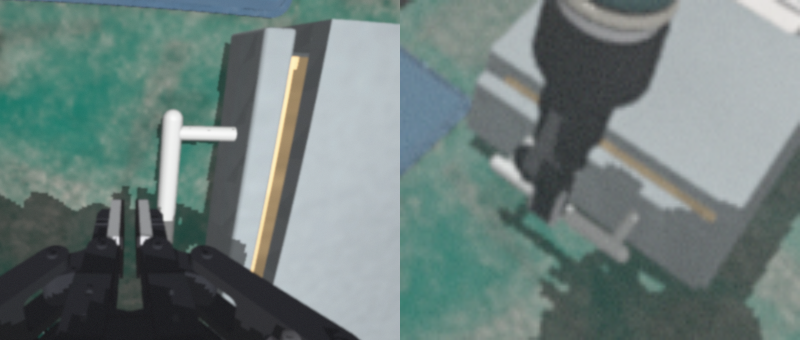

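```bash

python3 -c "
from h import *
s=sensors.read_state(); M=R.from_rotvec(s['tcp_rot']).as_matrix(); t=s['tool_pos']
out=[]
for n in ['scene','wrist']:
    im,P=shot(n); p=proj(P,[t,t-M[:,2]*.019,[.5045,-.312,.042]]); c=p[1].astype(int); k=8 if n=='scene' else 4; h=200//k
    x0,y0=c[0]-h,c[1]-h
    im=cv2.resize(im[y0:y0+2*h,x0:x0+2*h],(400,400),interpolation=cv2.INTER_CUBIC)
    for q,col in zip(p,[(0,0,255),(0,255,0),(255,0,255)]): cv2.circle(im,(int((q[0]-x0)*k),int((q[1]-y0)*k)),4,col,1)
    out.append(im)
cv2.imwrite('pics/w5.png',np.hstack(out))"
```

```text
(no output)
```

View pics/w5.png

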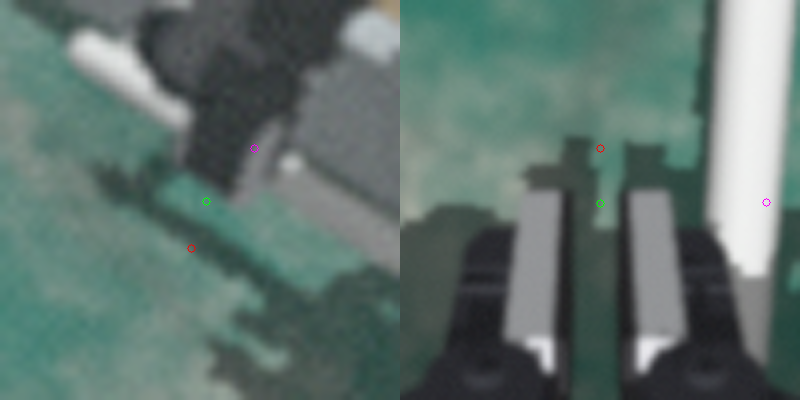

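```bash

python3 -c "
from h import *
s=sensors.read_state(); M=R.from_rotvec(s['tcp_rot']).as_matrix(); t=s['tool_pos']
Q={}
for n in ['scene','wrist']:
    P=viewer.camera_params(n); c=proj(P,[t-M[:,2]*.019])[0].astype(int); k=8 if n=='scene' else 4; h=200//k
    pts=[(225,195)] if n=='scene' else [(196,190),(145,190),(248,190)]
    Q[n]=(P,np.array(pts,float)/k+c-h)
def ray(P,uv):
    a=pix2plane(P,uv,.1)[0];b=pix2plane(P,uv,0)[0];return a,b-a
a,d=ray(Q['scene'][0],Q['scene'][1][:1]); b,e=ray(Q['wrist'][0],Q['wrist'][1][:1])
st=np.linalg.lstsq(np.c_[d,-e],b-a,rcond=None)[0]; p1=a+d*st[0];p2=b+e*st[1]
print(p1,p2,t)
for z in (.02,.03,.04): print(z,pix2plane(Q['wrist'][0],Q['wrist'][1],z),pix2plane(Q['scene'][0],Q['scene'][1],z))
"
```

```text
[ 0.48327048 -0.31676584  0.04474516] [ 0.47860748 -0.31242475  0.04221283] [ 0.47951152 -0.31421327  0.02377954]
0.02 [[ 0.47991404 -0.32397891  0.02      ]
 [ 0.47123038 -0.32491537  0.02      ]
 [ 0.48876924 -0.3230313   0.02      ]] [[ 0.50442614 -0.30847625  0.02      ]]
0.03 [[ 0.47932584 -0.31877734  0.03      ]
 [ 0.47112436 -0.3196618   0.03      ]
 [ 0.48768933 -0.31788234  0.03      ]] [[ 0.49587672 -0.31182623  0.03      ]]
0.04 [[ 0.47873764 -0.31357576  0.04      ]
 [ 0.47101834 -0.31440823  0.04      ]
 [ 0.48660942 -0.31273339  0.04      ]] [[ 0.48732731 -0.31517622  0.04      ]]
```

```bash

python3 -m inch '[0,-10,0,0,0,0,6,0,-5,2,0,0,0,6,0,0,3,0,0,0,6,0,0,3,0,0,0,6,0,0,3,0,0,0,6,0,0,3,0,0,0,6,0,0,3,0,0,0,6,0,0,0,0,0,0,6]' |grep -v rot
python3 -m inch '[0,0,1,0,0,0,6,0,0,0,0,0,0,6,0,0,1,0,0,0,6,0,0,0,0,0,0,6,0,0,1,0,0,0,6,0,0,0,0,0,0,6,0,0,1,0,0,0,6,0,0,0,0,0,0,6]'|grep -v rot

```

```text
time: 7.85
tool_pos: [0.4641, -0.3155, 0.0061]
wrist_force: [-0.0, 0.3, 0.2]
width: 0.066
grip_force: 0.0
time: 8.65
tool_pos: [0.4643, -0.3157, 0.0026]
wrist_force: [-0.6, 1.5, -0.3]
width: 0.072
grip_force: 0.0
```

```bash

python3 -m inch '[0,0,1,0,0,0,6,0,0,1,0,0,0,6,0,0,1,0,0,0,6,0,0,1,0,0,0,6,0,0,1,0,0,0,6,0,0,0,0,0,0,6,0,0,0,0,0,0,6,0,0,0,0,0,0,6]' |grep -v rot

```

```text
time: 9.45
tool_pos: [0.4644, -0.3159, -0.0022]
wrist_force: [-0.8, 0.7, -0.6]
width: 0.07
grip_force: 0.0
```

```bash

python3 -m inch '[0,0,1,0,0,0,6,0,0,1,0,0,0,6,0,0,1,0,0,0,6,0,0,0,0,0,0,6,0,0,0,0,0,0,6,0,0,0,0,0,0,6,0,0,0,0,0,0,6,0,0,0,0,0,0,6]' |grep -v rot
python3 -c "
from h import *
im,P=shot('scene'); cv2.imwrite('pics/w6.png',im); s=sensors.read_state(); t=s['tool_pos']; p=proj(P,[t,[t[0],t[1],.01],[t[0],t[1],0.02]]); print(p)"

```

```text
time: 10.25
tool_pos: [0.4645, -0.3159, -0.0052]
wrist_force: [0.2, 1.0, 0.8]
width: 0.069
grip_force: 0.0
[[390.38394096 328.01774602]
 [391.84371895 323.52417432]
 [392.82346027 320.50836937]]
```

```bash

python3 -m inch '[0,0,1,0,0,0,6,0,0,1,0,0,0,6,0,0,1,0,0,0,6,0,0,1,0,0,0,6,0,0,0,0,0,0,6,0,0,0,0,0,0,6,0,0,0,0,0,0,6,0,0,0,0,0,0,6]' |grep -v rot
python3 -c "
from h import *
im,P=shot('scene'); s=sensors.read_state(); t=s['tool_pos']; h=[p for p in proj(P,[t,[t[0],t[1],.01],[t[0],t[1],0.02]])]; x0,y0=365,295
c=cv2.resize(im[y0:y0+50,x0:x0+60],None,fx=10,fy=10,interpolation=cv2.INTER_CUBIC)
for q in h: cv2.circle(c,(int((q[0]-x0)*10),int((q[1]-y0)*10)),4,(0,0,255),1)
cv2.imwrite('pics/w6.png',c)"

```

```text
time: 11.1
tool_pos: [0.4645, -0.3159, -0.0091]
wrist_force: [0.0, 0.1, -1.1]
width: 0.071
grip_force: 0.0
```

View pics/w6.png

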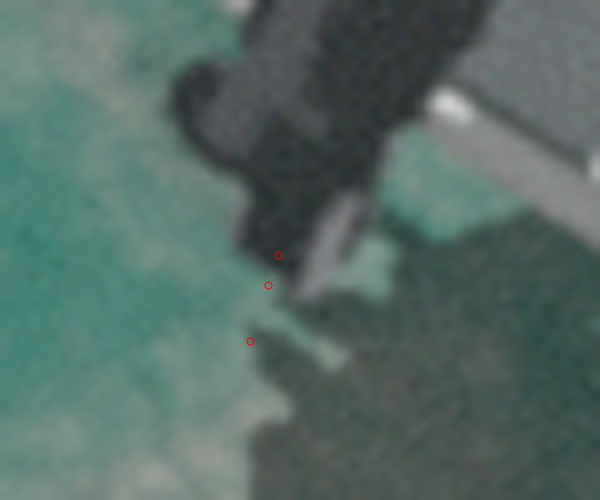

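```bash

python3 -m inch '[0,0,1,0,0,0,6,0,0,1,0,0,0,6,0,0,1,0,0,0,6,0,0,1,0,0,0,6,0,0,0,0,0,0,6,0,0,0,0,0,0,6,0,0,0,0,0,0,6,0,0,0,0,0,0,6]' |grep -E 'pos|force'

```

```text
tool_pos: [0.4644, -0.3159, -0.0132]
wrist_force: [0.5, 0.5, -0.3]
grip_force: 0.0
```

```bash

python3 -m inch '[0,0,1,0,0,0,6,0,0,1,0,0,0,6,0,0,1,0,0,0,6,0,0,0,0,0,0,6,0,0,0,0,0,0,6,0,0,0,0,0,0,6,0,0,0,0,0,0,6,0,0,0,0,0,0,6]' |grep -E 'pos|force'

```

```text
tool_pos: [0.4645, -0.3159, -0.0162]
wrist_force: [0.2, -0.6, 0.1]
grip_force: 0.0
```

```bash

python3 -m inch '[0,0,1,0,0,0,6,0,0,1,0,0,0,6,0,0,0,0,0,0,6,0,0,0,0,0,0,6,0,0,0,0,0,0,6,0,0,0,0,0,0,6,0,0,0,0,0,0,6,0,0,0,0,0,0,6]' |grep -E 'pos|force'

```

```text
tool_pos: [0.4644, -0.3159, -0.0182]
wrist_force: [0.3, 0.7, 0.2]
grip_force: 0.0
```

```bash

python3 -m inch '[0,0,1,0,0,0,6,0,0,1,0,0,0,6,0,0,0,0,0,0,6,0,0,0,0,0,0,6,0,0,0,0,0,0,6,0,0,0,0,0,0,6,0,0,0,0,0,0,6,0,0,0,0,0,0,6]' |grep -E 'pos|force'

```

```text
tool_pos: [0.4645, -0.3159, -0.0202]
wrist_force: [0.2, 0.1, 0.8]
grip_force: 0.0
```

```bash

python3 -m inch '[0,0,1,0,0,0,6,0,0,1,0,0,0,6,0,0,0,0,0,0,6,0,0,0,0,0,0,6,0,0,0,0,0,0,6,0,0,0,0,0,0,6,0,0,0,0,0,0,6,0,0,0,0,0,0,6]' |grep -E 'pos|force'

```

```text
tool_pos: [0.4644, -0.3159, -0.0222]
wrist_force: [0.1, 0.6, -0.3]
grip_force: 0.0
```

```bash

python3 -m inch '[0,0,1,0,0,0,6,0,0,1,0,0,0,6,0,0,0,0,0,0,6,0,0,0,0,0,0,6,0,0,0,0,0,0,6,0,0,0,0,0,0,6,0,0,0,0,0,0,6,0,0,0,0,0,0,6]' |grep -E 'pos|force'

```

```text
tool_pos: [0.4644, -0.3158, -0.0242]
wrist_force: [0.5, 0.3, -0.8]
grip_force: 0.0
```

```bash

python3 -m inch '[0,0,1,0,0,0,6,0,0,1,0,0,0,6,0,0,0,0,0,0,6,0,0,0,0,0,0,6,0,0,0,0,0,0,6,0,0,0,0,0,0,6,0,0,0,0,0,0,6,0,0,0,0,0,0,6]' |grep -E 'pos|force'

```

```text
tool_pos: [0.4644, -0.3158, -0.0262]
wrist_force: [0.6, 0.8, -0.3]
grip_force: 0.0
```

```bash

python3 -m inch '[0,0,1,0,0,0,6,0,0,1,0,0,0,6,0,0,1,0,0,0,6,0,0,0,0,0,0,6,0,0,0,0,0,0,6,0,0,0,0,0,0,6,0,0,0,0,0,0,6,0,0,0,0,0,0,6]' |grep -E 'pos|force'
python3 -c "
from h import *
im,P=shot('scene'); im3,P3=shot('side'); s=sensors.read_state(); t=s['tool_pos']; 
o=[]
for im,P in ((im,P),(im3,P3)):
    h=proj(P,[[t[0],t[1],0],[t[0],t[1],.01],[t[0],t[1],0.02]]); x0,y0=(h[0]-[25,30]).astype(int)
    c=cv2.resize(im[y0:y0+50,x0:x0+50],(400,400),interpolation=cv2.INTER_CUBIC)
    for q in h: cv2.circle(c,(int((q[0]-x0)*8),int((q[1]-y0)*8)),3,(0,0,255),1)
    o.append(c)
cv2.imwrite('pics/w7.png',np.hstack(o))"

```

```text
tool_pos: [0.4645, -0.3159, -0.0292]
wrist_force: [-0.8, -0.3, 1.1]
grip_force: 0.0
```

View pics/w7.png

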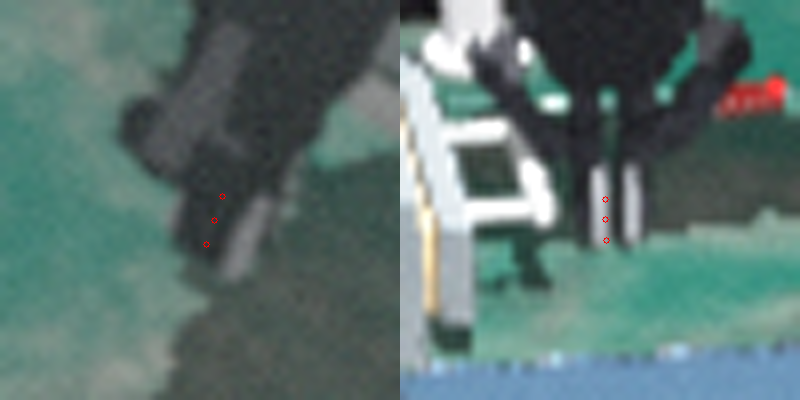

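```bash

python3 -m inch '[0,0,1,0,0,0,6,0,0,1,0,0,0,6,0,0,1,0,0,0,6,0,0,0,0,0,0,6,0,0,0,0,0,0,6,0,0,0,0,0,0,6,0,0,0,0,0,0,6,0,0,0,0,0,0,6]' |grep -E 'pos|force'

```

```text
tool_pos: [0.4644, -0.3159, -0.0322]
wrist_force: [-0.4, -0.3, 0.8]
grip_force: 0.0
```

```bash

python3 -m inch '[0,0,1,0,0,0,6,0,0,1,0,0,0,6,0,0,1,0,0,0,6,0,0,0,0,0,0,6,0,0,0,0,0,0,6,0,0,0,0,0,0,6,0,0,0,0,0,0,6,0,0,0,0,0,0,6]' |grep -E 'pos|force'

```

```text
tool_pos: [0.4646, -0.3159, -0.0333]
wrist_force: [-4.6, 2.8, 14.4]
grip_force: 7.1
```

```bash

python3 -m inch '[0,0,-20,0,0,0,6,0,0,-20,0,0,0,26,0,0,-22,0,0,0,26,0,20,0,0,0,0,26,0,22.5,0,0,0,0,26,0,0,12,0,0,0,26,0,0,11,0,0,0,26,0,0,11,0,0,0,26]' 30 |grep -E 'pos|force'
python3 -m inch '[0,0,0,0,0,0,6,0,0,0,0,0,0,6,0,0,0,0,0,0,6,0,0,0,0,0,0,6,0,0,0,0,0,0,6,0,0,0,0,0,0,6,0,0,0,0,0,0,6,0,0,0,0,0,0,6]' 30

```

```text
tool_pos: [0.5048, -0.3105, -0.0093]
wrist_force: [-1.1, -0.3, 0.3]
grip_force: 0.0
time: 20.85
tool_pos: [0.5038, -0.3096, -0.0102]
tcp_rot: [-2.095, -2.333, 0.002]
wrist_force: [-1.1, -1.3, -27.0]
width: 0.117
grip_force: 28.9
```

```bash

python3 -m inch '[0,-8,0,0,0,0,6,0,-16,0,0,0,0,6,0,-18,0,0,0,0,6,0,-18,0,0,0,0,6,0,-18,0,0,0,0,6,0,-18,0,0,0,0,6,0,-18,0,0,0,0,6,0,-12,0,0,0,0,6]' 30 |grep -E 'pos|force'
python3 -m inch '[0,-6,0,0,0,0,6,0,-5,0,0,0,0,6,0,-4,0,0,0,0,6,0,-3,0,0,0,0,6,0,-1,0,0,0,0,6,0,0,0,0,0,0,6,0,0,0,0,0,0,6,0,0,0,0,0,0,6]' |grep -vE 'rot'

```

```text
tool_pos: [0.3774, -0.32, -0.0102]
wrist_force: [1.3, 6.2, -27.2]
grip_force: 29.8
time: 22.45
tool_pos: [0.3673, -0.3215, -0.0093]
wrist_force: [27.3, 15.3, -37.7]
width: 0.114
grip_force: 29.0
```

```bash

python3 -m inch '[0,0,0,0,0,0,28,0,0,0,0,0,0,28,0,0,0,0,0,0,28,0,0,0,0,0,0,28,0,0,0,0,0,0,28,0,0,-15,0,0,0,28,0,0,-20,0,0,0,28,0,0,-30,0,0,0,28]' |grep -vE 'rot'
python3 -m inch '[0,15,-30,0,0,0,80,0,15,-30,0,0,0,80,0,15,-30,0,0,0,80,0,15,-30,0,0,0,80,0,15,-30,0,0,0,80,0,0,0,0,0,0,80,0,0,0,0,0,0,80,0,0,0,0,0,0,80]'|grep -vE 'rot'
python3 -c "
from h import *
im,P=shot('wrist','w8.png'); shot('scene','scene8.png')
np.save('P8.npy',P,allow_pickle=True)"

```

```text
time: 23.25
tool_pos: [0.3611, -0.3259, 0.0572]
wrist_force: [-0.5, -0.4, 0.5]
width: 0.327
grip_force: 0.0
time: 24.05
tool_pos: [0.4358, -0.3183, 0.2063]
wrist_force: [0.3, 0.7, 0.6]
width: 0.937
grip_force: 0.0
```

View pics/w8.png

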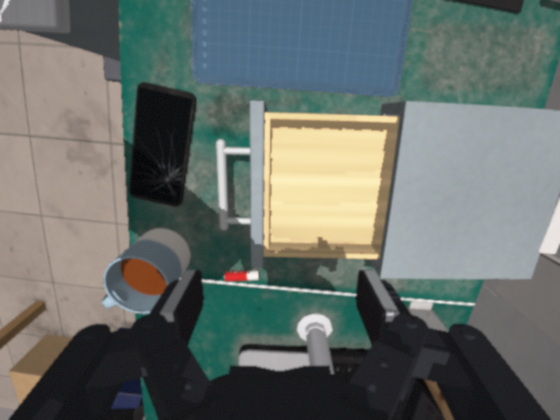

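```bash

python3 -c "
from h import *
np.set_printoptions(precision=4,suppress=True)
P=viewer.camera_params('wrist')
a=pix2plane(P,[[221,142],[224,228]],.042); print('handle',a,a.mean(0))
print('rim inner (z~.053)',pix2plane(P,[[268,118],[397,119],[269,257],[379,256]],.053))
print('cab top front',pix2plane(P,[[405,103],[383,276]],.075))
im=cv2.imread('pics/scene8.png');P2=viewer.camera_params('scene')
h=a.mean(0); print(proj(P2,a))
"

```

```text
handle [[ 0.3623 -0.2703  0.042 ]
 [ 0.3707 -0.3748  0.042 ]] [ 0.3665 -0.3225  0.042 ]
rim inner (z~.053) [[ 0.4134 -0.2387  0.053 ]
 [ 0.5518 -0.2241  0.053 ]
 [ 0.4302 -0.403   0.053 ]
 [ 0.567  -0.3872  0.053 ]]
cab top front [[ 0.5481 -0.2087  0.075 ]
 [ 0.5684 -0.4028  0.075 ]]
[[344.7847 326.2015]
 [391.5688 360.975 ]]
```

```bash

python3 -m inch '[45,13,0,0,0,0,85,45,13,0,0,0,0,85,45,13,0,0,0,0,85,45,13,0,0,0,0,85,45,13,0,0,0,0,85,45,13,0,0,0,0,85,45,13,0,0,0,0,85,45,13,0,0,0,0,85]' |grep -E 'pos'
python3 -m inch '[0,0,0,0,0,0,85,0,0,0,0,0,0,85,0,0,0,0,0,0,85,0,0,0,0,0,0,85,0,0,0,0,0,0,85,0,0,0,0,0,0,85,0,0,0,0,0,0,85,0,0,0,0,0,0,85]' |grep -E 'pos'
cat > find.py <<'E'
# plungers on the pad from a wrist picture: bright housing blobs on the black pad
from h import *
import sys
np.set_printoptions(precision=4,suppress=True)
def find(im,P,ztop=.032,zp=.004):
    g=cv2.cvtColor(im,cv2.COLOR_BGR2HSV)
    m=((g[:,:,2]>135)&(g[:,:,1]<45)).astype(np.uint8)
    m=cv2.morphologyEx(m,cv2.MORPH_OPEN,np.ones((3,3),np.uint8))
    cs,_=cv2.findContours(m,cv2.RETR_EXTERNAL,cv2.CHAIN_APPROX_NONE); r=[]
    for c in cs:
        if cv2.contourArea(c)<100: continue
        X=pix2plane(P,c.reshape(-1,2),ztop)[:,:2]
        (cx,cy),(w,h),a=cv2.minAreaRect((X*1000).astype(np.float32))
        if not(.3<cx/1000<.72 and -.16<cy/1000<.22): continue
        r.append((cx,cy,w,h,a,cv2.contourArea(c),c.reshape(-1,2).mean(0)))
    return r,m
if __name__=='__main__':
    im,P=shot('wrist',sys.argv[1]+'.png'); r,m=find(im,P); cv2.imwrite('pics/m.png',m*255)
    for x in r: print([round(float(v),1) for v in x[:6]],x[6].round(0))
E
python3 find.py w9
```

```text
tool_pos: [0.5009, 0.0518, 0.2066]
tool_pos: [0.502, 0.0499, 0.2079]
[641.9, -26.6, 30.9, 56.1, 71.4, 623.0] [376. 252.]
[428.7, -30.1, 34.7, 39.1, 52.1, 645.5] [218. 240.]
[690.8, 66.8, 5.4, 86.9, 0.2, 195.5] [432. 189.]
[530.7, 78.9, 38.8, 28.8, 18.9, 701.0] [306. 166.]
[641.7, 97.4, 54.1, 31.6, 31.1, 843.0] [398. 161.]
[424.2, 81.1, 29.0, 54.9, 76.2, 823.5] [219. 155.]
[716.1, 151.3, 35.7, 48.8, 1.4, 833.5] [472. 122.]
[397.8, 220.0, 155.0, 42.3, 4.8, 3781.0] [202.  14.]
```

View pics/w9.png

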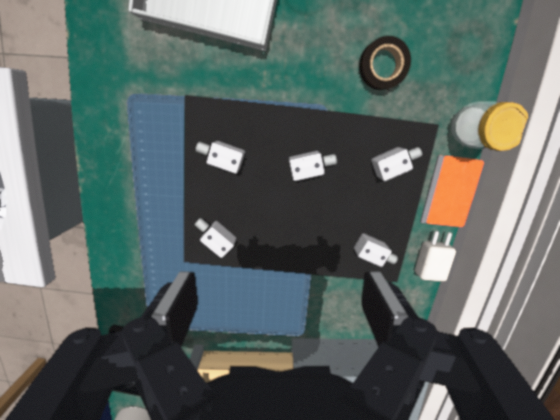

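```bash
cat > pose.py <<'E'
from h import *
np.set_printoptions(precision=4,suppress=True)
P=viewer.camera_params('wrist')
for n,h,p in [('A',(226,157),(197,147)),('B',(307,165.5),(335,158)),('C',(393,164),(420,152)),('D',(217,240),(197,221)),('E',(374,250.5),(397,260))]:
    H=pix2plane(P,h,.032)[0,:2]; T=pix2plane(P,p,.018)[0,:2]; d=T-H; L=np.linalg.norm(d); u=d/L
    print(n,'mid',H+.009*u,'axis deg',np.degrees(np.arctan2(*u[::-1])).round(1),'L',L*1000)
E
python3 pose.py; python3 to.py .5 .05 .2 0
```

```text
A mid [0.425  0.0808] axis deg 170.5 L 39.10938928468776
B mid [0.5398 0.0821] axis deg 17.3 L 36.55223514112263
C mid [0.6426 0.0966] axis deg 25.1 L 40.138639014931826
D mid [ 0.4196 -0.0251] axis deg 148.9 L 35.32106368656996
E mid [ 0.6439 -0.0264] axis deg -22.8 L 45.05520373678329
shift [ 0.1 -2.   7.8] turn 6.1 (or -173.9 ) yaw 6.1 q6 -3.3 tilt [ 0.  0. -1.] t 25.8 w 84.8 F 0.0 pos [0.502  0.0501 0.2078]
```

```bash

python3 -m inch '[14,20,0,0,0,0,85,14,21,0,0,0,0,85,0,0,30,0,0,-5.6,85,0,0,30,0,0,-5.6,85,0,0,40,0,0,0,85,0,0,40,0,0,0,85,0,0,45,0,0,0,85,0,0,0,0,0,0,85]' 20|grep -E 'pos'
python3 to.py .5398 .0821 -.028 17.3
python3 -c "
from h import *
im,P=shot('wrist','B1.png')
print(proj(P,[[.5398+.028*np.cos(.302),.0821+.028*np.sin(.302),.018],[.5398-.028*np.cos(.302),.0821-.028*np.sin(.302),.018],[.5398,.0821,.032]]))
g=cv2.cvtColor(im,cv2.COLOR_BGR2GRAY); m=((g>135)).astype(np.uint8); n,l,s,c=cv2.connectedComponentsWithStats(m)
for i in range(1,n):
    if s[i,4]>300: print(s[i],c[i])
"
```

```text
tool_pos: [0.5329, 0.0818, 0.0162]
shift [-1.9  7.3 44.1] turn 0.0 (or -180.0 ) yaw 17.3 q6 -11.3 tilt [-0.014 -0.001 -1.   ] t 26.6 w 85.1 F 0.0 pos [0.5329 0.0818 0.0162]
[[333.34733086 253.22352789]
 [248.30527751 252.7156739 ]
 [291.32213818 263.17041148]]
[   20     0   540   420 43212] [396.28376377 123.85786356]
[    0    49   366   361 27623] [ 96.74235239 178.15697064]
[529  48  31  44 556] [548.14928058  73.95323741]
[ 439   61   66   72 2108] [466.7471537  100.74573055]
[  68  175  100   75 4339] [119.37404932 209.22747177]
[548 221  12  46 395] [554.67088608 243.35949367]
[ 244  230   64   55 3263] [275.84921851 257.12258658]
[310 246  25  19 447] [321.95973154 254.98434004]
[ 396  250   94   63 3824] [437.80203975 279.62264644]
[152 272  36  52 571] [168.93695271 297.51838879]
[371 272  35  52 559] [389.21824687 297.05008945]
[ 62 304  26  24 368] [ 74.60869565 315.39673913]
[ 86 308  39  27 586] [106.56825939 321.96245734]
[ 102  383   47   37 1141] [124.92725679 404.72129711]
[413 383  32  33 421] [426.47505938 397.26840855]
[426 392  35  28 527] [443.53510436 409.63187856]
```

```bash

python3 to.py .5398 .0821 -.028 17.3
python3 -m inch '[0,3,10,0,0,0,85,0,0,10,0,0,0,85,0,0,12,0,0,0,85,0,0,12,0,0,0,85,0,0,0,0,0,0,60,0,0,0,0,0,0,60,0,0,0,0,0,0,60,0,0,0,0,0,0,60]' 20|grep -vE 'rot'

```

```text
shift [-1.3  4.1 47.6] turn 0.0 (or -180.0 ) yaw 17.3 q6 -11.3 tilt [-0.008 -0.001 -1.   ] t 26.65 w 85.3 F 0.0 pos [0.5359 0.0822 0.0196]
time: 27.45
tool_pos: [0.5427, 0.0834, -0.0209]
wrist_force: [-0.6, -0.1, -0.4]
width: 0.702
grip_force: 0.3
```

```bash

python3 -m inch '[0,0,3,0,0,0,60,0,-1,3,0,0,0,60,0,0,0,0,0,0,58,0,0,0,0,0,0,58,0,0,0,0,0,0,56,0,0,0,0,0,0,56,0,0,0,0,0,0,55,0,0,0,0,0,0,55]' 20|grep -vE 'rot'

```

```text
time: 28.25
tool_pos: [0.5412, 0.083, -0.027]
wrist_force: [-3.6, -1.0, 4.5]
width: 0.644
grip_force: 6.5
```

```bash

python3 -m inch '[0,0,0,0,0,0,54,0,0,0,0,0,0,54,0,0,0,0,0,0,54,0,0,0,0,0,0,53,0,0,0,0,0,0,53,0,0,0,0,0,0,53,0,0,0,0,0,0,53,0,0,0,0,0,0,53]' 20|grep -vE 'rot'

```

```text
time: 29.05
tool_pos: [0.5403, 0.0827, -0.0267]
wrist_force: [-6.6, -1.5, 10.4]
width: 0.625
grip_force: 11.7
```

```bash

python3 -m inch '[0,0,0,0,0,0,53,0,0,0,0,0,0,53,0,0,0,0,0,0,53,0,0,0,0,0,0,53,0,0,0,0,0,0,53,0,0,0,0,0,0,53,0,0,0,0,0,0,53,0,0,0,0,0,0,53]' 20|grep -E 'wid|grip'
python3 -c "
from workcell import sensors
s=sensors.read_state();print(s['width']*85.4,s['grip_force'],s['wrist_force'])"

```

```text
width: 0.623
grip_force: 11.7
53.20691801388947 11.689352095127106 [-6.70597844 -1.39818973  9.98227141]
```

```bash

python3 -m inch '[0,0,0,0,0,0,80,0,0,0,0,0,0,80,0,0,0,0,0,0,80,0,0,0,0,0,0,80,0,0,0,0,0,0,80,0,0,0,0,0,8.5,80,0,0,0,0,0,8.5,80,0,0,0,0,0,8.5,80]' 20|grep -E 'wid|grip'
python3 -c "
from h import *
shot('wrist','B2.png')"
python3 -m inch '[0,0,0,0,0,8.5,80,0,0,0,0,0,8.5,80,0,0,0,0,0,8.5,80,0,0,0,0,0,8.5,80,0,0,0,0,0,8.5,80,0,0,0,0,0,8.5,80,0,0,0,0,0,8.5,80,0,0,0,0,0,5,80]' 20|grep -E 'pos'
python3 to.py .5398 .0821 -.028 -72.7
python3 -m inch '[-5,0,0,0,0,0,80,0,0,0,0,0,0,24,0,0,0,0,0,0,24,0,0,0,0,0,0,24,0,0,0,0,0,0,24,0,0,0,0,0,0,24,0,0,0,0,0,0,24,0,0,0,0,0,0,24]' 40|grep -vE 'rot'

```

```text
width: 0.936
grip_force: 0.0
tool_pos: [0.5417, 0.0831, -0.0273]
shift [-2.1  0.4  0.7] turn -0.1 (or 179.9 ) yaw -72.8 q6 78.9 tilt [ 0.  0. -1.] t 31.5 w 80.0 F 0.0 pos [ 0.5417  0.0831 -0.0273]
time: 32.3
tool_pos: [0.5373, 0.0816, -0.0269]
wrist_force: [0.2, -0.0, 3.4]
width: 0.296
grip_force: 40.0
```

```bash

python3 -m inch '[0,0,-20,0,0,0,24,0,0,-40,0,0,0,24,0,0,-40,0,0,0,24,0,0,-40,0,0,0,24,-13,37,0,0,0,0,24,-13,37,0,0,0,0,24,-13,37,0,0,0,0,24,-13,37,0,0,0,0,24]' 40|grep -E 'wid|grip|pos'
python3 -m inch '[-13,37,0,0,0,0,24,-13,37,0,0,0,0,24,-13,37,0,0,0,0,24,-13,37,0,0,0,0,24,-13,37,0,0,0,0,24,-13,37,0,0,0,0,24,0,0,0,0,0,-8,24,0,0,0,0,0,-8,24]' 40|grep -E 'wid|grip|pos'
python3 -m inch '[0,0,0,0,0,-8,24,0,0,0,0,0,-8,24,0,0,0,0,0,-8,24,0,0,0,0,0,-8,24,0,0,0,0,0,-8,24,0,0,0,0,0,-8,24,0,0,0,0,0,-8,24,0,0,0,0,0,-7,24]' 40|grep -E 'wid|grip|pos'
python3 to.py .5224 -.310 -.007 6

```

```text
tool_pos: [0.5305, -0.0761, 0.1123]
width: 0.298
grip_force: 39.7
tool_pos: [0.5221, -0.3114, 0.1116]
width: 0.297
grip_force: 39.9
tool_pos: [0.5224, -0.3097, 0.1117]
width: 0.297
grip_force: 39.9
shift [-5.000e-01  1.000e-01  1.187e+02] turn 0.7 (or -179.3 ) yaw 6.7 q6 -39.7 tilt [-0.002  0.001 -1.   ] t 34.7 w 25.4 F 39.9 pos [ 0.5224 -0.3097  0.1117]
```

```bash

python3 -m inch '[0,0,30,0,0,0,24,0,0,30,0,0,0,24,0,0,25,0,0,0,24,0,0,15,0,0,0,24,0,0,10,0,0,0,24,0,0,7,0,0,0,24,0,0,0,0,0,0,24,0,0,0,0,0,0,24]' 40|grep -E 'wid|force|pos'
python3 -m inch '[0,0,0,0,0,0,36,0,0,0,0,0,0,36,0,0,0,0,0,0,36,0,0,0,0,0,0,36,0,0,-15,0,0,0,36,0,0,-30,0,0,0,36,0,0,-35,0,0,0,36,0,0,-35,0,0,0,60]' 20|grep -E 'wid|force|pos'

```

```text
tool_pos: [0.5227, -0.3098, -0.0019]
wrist_force: [-7.4, 4.7, 9.6]
width: 0.293
grip_force: 53.9
tool_pos: [0.524, -0.3108, 0.1135]
wrist_force: [1.4, -0.8, -0.3]
width: 0.574
grip_force: 0.0
```

```bash

python3 -m inch '[37,-8.8,0,0,0,0,85,37,-8.8,0,0,0,0,85,37,-8.8,0,0,0,0,85,37,-8.8,0,0,0,0,85,37,-8.8,0,0,0,0,85,37,-8.8,0,0,0,0,85,37,-8.8,0,0,0,0,85,37,-8.8,0,0,0,0,85]' 20|grep -E 'pos'
python3 -m inch '[0,0,10,0,0,7.6,85,0,0,20,0,0,7.6,85,0,0,20,0,0,7.6,85,0,0,20,0,0,7.6,85,0,0,20,0,0,7.4,85,0,0,0,0,0,0,85,0,0,0,0,0,0,85,0,0,0,0,0,0,85]' 20|grep -E 'pos'
cat > chk.py <<'E'
# chk.py tag x y : bright blobs in the wrist picture near predicted mid; world position on z=.032 (housing) / .018 (pin)
import sys
from h import *
np.set_printoptions(precision=4,suppress=True)
im,P=shot('wrist',sys.argv[1]+'.png'); x,y=map(float,sys.argv[2:4])
g=cv2.cvtColor(im,cv2.COLOR_BGR2GRAY); T=float(sys.argv[4]) if len(sys.argv)>4 else 135
n,l,s,c=cv2.connectedComponentsWithStats((g>T).astype(np.uint8))
b=[]
for i in range(1,n):
    if s[i,4]<60: continue
    H=pix2plane(P,c[i],.032)[0,:2]; T=pix2plane(P,c[i],.018)[0,:2]
    if np.hypot(*(H-[x,y]))<.08 : b.append((s[i,4],H,T,s[i,:4])); print(s[i],'H',H,'T',T)
E
python3 chk.py D1 .4196 -.0251
python3 to.py .4196 -.0251 -.027 -31.1
```

```text
tool_pos: [0.4214, -0.0227, 0.1127]
tool_pos: [0.4222, -0.0241, 0.0225]
[ 265  227   64   56 2951] H [ 0.4292 -0.0284] T [ 0.4263 -0.0348]
[239 240  24  20 422] H [ 0.4074 -0.011 ] T [ 0.4026 -0.0159]
shift [-2.3 -1.9 49.5] turn -0.3 (or 179.7 ) yaw -31.4 q6 24.7 tilt [ 0.003 -0.    -1.   ] t 37.95 w 84.9 F 0.0 pos [ 0.4222 -0.0241  0.0225]
```

```bash

python3 -m inch '[-2,-1,10,0,0,-3.5,85,0,0,15,0,0,0,85,0,0,14,0,0,0,70,0,0,10,0,0,0,62,0,0,0,0,0,0,60,0,0,0,0,0,0,58,0,0,0,0,0,0,57,0,0,0,0,0,0,56]' 20|grep -E 'pos|wid|force'
python3 -m inch '[0,0,0,0,0,0,55,0,0,0,0,0,0,55,0,0,0,0,0,0,54,0,0,0,0,0,0,54,0,0,0,0,0,0,53,0,0,0,0,0,0,53,0,0,0,0,0,0,53,0,0,0,0,0,0,53]' 20|grep -E 'wid|force'
python3 -m inch '[0,0,0,0,0,0,53,0,0,0,0,0,0,53,0,0,0,0,0,0,53,0,0,0,0,0,0,53,0,0,0,0,0,0,53,0,0,0,0,0,0,53,0,0,0,0,0,0,53,0,0,0,0,0,0,53]' 20|grep -E 'pos|wid|force'

```

```text
tool_pos: [0.4195, -0.0253, -0.0274]
wrist_force: [0.2, -1.5, 1.7]
width: 0.655
grip_force: 5.7
wrist_force: [0.3, -3.9, 6.5]
width: 0.621
grip_force: 11.7
tool_pos: [0.4208, -0.026, -0.0268]
wrist_force: [1.8, -4.1, 6.9]
width: 0.622
grip_force: 11.7
```

```bash

python3 -m inch '[0,0,0,0,0,0,80,0,0,0,0,0,0,80,0,0,0,0,0,0,80,0,0,0,0,0,0,80,0,0,0,0,0,0,80,0,0,0,0,0,-8.5,80,0,0,0,0,0,-8.5,80,0,0,0,0,0,-8.5,80]' 20|grep -E 'wid|grip'
python3 -c "
from h import *
shot('wrist','D2.png')"
python3 -m inch '[0,0,0,0,0,-8.5,80,0,0,0,0,0,-8.5,80,0,0,0,0,0,-8.5,80,0,0,0,0,0,-8.5,80,0,0,0,0,0,-8.5,80,0,0,0,0,0,-8.5,80,0,0,0,0,0,-8.5,80,0,0,0,0,0,-5,80]' 20|grep -E 'pos'
python3 -m inch '[-6,0,0,0,0,0,80,0,0,0,0,0,0,24,0,0,0,0,0,0,24,0,0,0,0,0,0,24,0,0,0,0,0,0,24,0,0,0,0,0,0,24,0,0,0,0,0,0,24,0,0,0,0,0,0,24]' 40|grep -vE 'rot'
python3 -m inch '[0,0,-20,0,0,0,24,0,0,-40,0,0,0,24,0,0,-40,0,0,0,24,0,0,-40,0,0,0,24,0,0,0,0,0,8,24,0,0,0,0,0,8,24,0,0,0,0,0,8,24,0,0,0,0,0,8,24]' 40|grep -E 'wid|grip|pos'
python3 to.py .4548 -.2788 .11 6

```

```text
width: 0.94
grip_force: 0.0
tool_pos: [0.4184, -0.025, -0.0283]
time: 42.8
tool_pos: [0.4239, -0.0279, -0.0281]
wrist_force: [0.3, -0.6, 2.0]
width: 0.295
grip_force: 39.7
tool_pos: [0.4232, -0.0277, 0.1114]
width: 0.299
grip_force: 39.6
shift [-233.8  -97.     1.3] turn 23.7 (or -156.3 ) yaw 29.7 q6 -36.8 tilt [-0.001  0.    -1.   ] t 43.6 w 25.6 F 39.6 pos [ 0.4232 -0.0277  0.1114]
```

```bash

python3 -m inch '[-39,-16,0,0,0,0,24,-39,-16,0,0,0,0,24,-39,-16,0,0,0,0,24,-39,-16,0,0,0,0,24,-39,-16,0,0,0,0,24,-39,-17,0,0,0,0,24,0,0,0,0,0,8,24,0,0,0,0,0,8,24]' 40|grep -E 'wid|grip'
python3 -m inch '[0,0,20,0,0,8,24,0,0,0,0,0,0,24,0,0,0,0,0,0,24,0,0,0,0,0,0,24,0,0,0,0,0,0,24,0,0,0,0,0,0,24,0,0,0,0,0,0,24,0,0,0,0,0,0,24]' 40|grep -E 'wid|grip'
python3 to.py .4548 -.2788 -.003 6

```

```text
width: 0.295
grip_force: 39.7
width: 0.296
grip_force: 39.7
shift [ 0.6 -2.3 95.1] turn 0.1 (or -179.9 ) yaw 6.1 q6 -40.1 tilt [ 0. -0. -1.] t 45.2 w 25.3 F 39.7 pos [ 0.4571 -0.2791  0.0921]
```

```bash

python3 -m inch '[0,-2,25,0,0,0,24,0,0,25,0,0,0,24,0,0,20,0,0,0,24,0,0,12,0,0,0,24,0,0,7,0,0,0,24,0,0,5,0,0,0,24,0,0,0,0,0,0,24,0,0,0,0,0,0,24]' 40|grep -E 'wid|force|pos'
python3 -m inch '[0,0,0,0,0,0,36,0,0,0,0,0,0,36,0,0,0,0,0,0,36,0,0,0,0,0,0,36,0,0,-15,0,0,0,36,0,0,-30,0,0,0,36,0,0,-35,0,0,0,36,0,0,-35,0,0,0,60]' 20|grep -E 'wid|force|pos'
python3 to.py .425 .0808 .11 -9.5

```

```text
tool_pos: [0.4557, -0.2797, -0.0014]
wrist_force: [-0.7, -0.2, -1.0]
width: 0.296
grip_force: 39.8
tool_pos: [0.4548, -0.2791, 0.1148]
wrist_force: [0.5, -0.7, -0.6]
width: 0.576
grip_force: 0.0
shift [361.    8.3   4.8] turn 15.5 (or -164.5 ) yaw 6.0 q6 -40.3 tilt [-0.  0. -1.] t 46.8 w 49.2 F 0.0 pos [ 0.4548 -0.2791  0.1148]
```

```bash

python3 -m inch '[45,1,0,0,0,0,85,45,1,0,0,0,0,85,45,1,0,0,0,0,85,45,1,0,0,0,0,85,45,1,0,0,0,0,85,45,1,0,0,0,0,85,45,1,0,0,0,0,85,45,1,0,0,0,0,85]' 20|grep -E 'pos'
python3 -m inch '[0,0,10,0,0,7.7,85,0,0,20,0,0,7.8,85,0,0,20,0,0,0,85,0,0,20,0,0,0,85,0,0,20,0,0,0,85,0,0,0,0,0,0,85,0,0,0,0,0,0,85,0,0,0,0,0,0,85]' 20|grep -E 'pos'
python3 chk.py A1 .425 .0808
python3 to.py .425 .0808 -.027 -9.5
```

```text
tool_pos: [0.425, 0.0813, 0.1143]
tool_pos: [0.4264, 0.0797, 0.0244]
[ 260  221   62   53 2836] H [0.4322 0.0832] T [0.4317 0.0766]
[234 235  23  18 376] H [0.405  0.0907] T [0.4023 0.0847]
[155 273  32  41 360] H [0.3482 0.0631] T [0.3407 0.0549]
shift [ 0.7 -1.8 51.4] turn 0.0 (or -180.0 ) yaw -9.5 q6 16.8 tilt [ 0.003  0.    -1.   ] t 48.45 w 85.2 F 0.0 pos [0.4265 0.0797 0.0244]
```

```bash

python3 -m inch '[2,-3,11,0,0,0,85,0,0,15,0,0,0,85,0,0,15,0,0,0,70,0,0,10,0,0,0,62,0,0,0,0,0,0,60,0,0,0,0,0,0,58,0,0,0,0,0,0,57,0,0,0,0,0,0,56]' 20|grep -E 'pos|wid|force'
python3 -m inch '[0,0,0,0,0,0,55,0,0,0,0,0,0,55,0,0,0,0,0,0,54,0,0,0,0,0,0,54,0,0,0,0,0,0,53,0,0,0,0,0,0,53,0,0,0,0,0,0,53,0,0,0,0,0,0,53]' 20|grep -E 'wid|force'

```

```text
tool_pos: [0.4229, 0.0822, -0.0276]
wrist_force: [-1.1, -0.7, 0.4]
width: 0.654
grip_force: 0.9
wrist_force: [3.2, -1.5, 4.6]
width: 0.625
grip_force: 4.0
```

```bash

python3 -m inch '[0,0,0,0,0,0,52,0,0,0,0,0,0,51,0,0,0,0,0,0,50,0,0,0,0,0,0,49,0,0,0,0,0,0,48,0,0,0,0,0,0,47.5,0,0,0,0,0,0,47.5,0,0,0,0,0,0,47.5]' 20|grep -E 'wid|force'
python3 -m inch '[0,0,0,0,0,0,47,0,0,0,0,0,0,47,0,0,0,0,0,0,46.5,0,0,0,0,0,0,46.5,0,0,0,0,0,0,46.5,0,0,0,0,0,0,46.5,0,0,0,0,0,0,46.5,0,0,0,0,0,0,46.5]' 20|grep -E 'wid|force'

```

```text
wrist_force: [4.6, -2.5, 8.1]
width: 0.558
grip_force: 7.4
wrist_force: [5.5, -1.4, 6.6]
width: 0.544
grip_force: 7.9
```

```bash

python3 -m inch '[0,0,0,0,0,0,46,0,0,0,0,0,0,46,0,0,0,0,0,0,46,0,0,0,0,0,0,46,0,0,0,0,0,0,46,0,0,0,0,0,0,46,0,0,0,0,0,0,46,0,0,0,0,0,0,46]' 20|grep -E 'wid|force'
python3 -m inch '[0,0,0,0,0,0,80,0,0,0,0,0,0,80,0,0,0,0,0,0,80,0,0,0,0,0,0,80,0,0,0,0,0,0,80,0,0,0,0,0,-8.5,80,0,0,0,0,0,-8.5,80,0,0,0,0,0,-8.5,80]' 20|grep -E 'wid|grip'
python3 -c "
from h import *
shot('wrist','A2.png')"
python3 -m inch '[0,0,0,0,0,-8.5,80,0,0,0,0,0,-8.5,80,0,0,0,0,0,-8.5,80,0,0,0,0,0,-8.5,80,0,0,0,0,0,-8.5,80,0,0,0,0,0,-8.5,80,0,0,0,0,0,-8.5,80,0,0,0,0,0,-5,80]' 20|grep -E 'pos'
python3 -m inch '[-6,0,0,0,0,0,80,0,0,0,0,0,0,24,0,0,0,0,0,0,24,0,0,0,0,0,0,24,0,0,0,0,0,0,24,0,0,0,0,0,0,24,0,0,0,0,0,0,24,0,0,0,0,0,0,24]' 40|grep -vE 'rot'
python3 -m inch '[0,0,-20,0,0,0,24,0,0,-40,0,0,0,24,0,0,-40,0,0,0,24,0,0,-40,0,0,0,24,0,0,-10,0,0,0,24,0,0,0,0,0,0,24,0,0,0,0,0,0,24,0,0,0,0,0,0,24]' 40|grep -E 'wid|grip|pos'
python3 to.py .41 .285 .12 90

```

```text
wrist_force: [6.1, -2.6, 7.6]
width: 0.539
grip_force: 8.2
width: 0.937
grip_force: 0.0
tool_pos: [0.4222, 0.0821, -0.0284]
time: 54.9
tool_pos: [0.4284, 0.0811, -0.0281]
wrist_force: [0.6, -1.1, 1.7]
width: 0.296
grip_force: 39.7
tool_pos: [0.4262, 0.0808, 0.1192]
width: 0.294
grip_force: 39.6
shift [ 49.6 198.7  -0.8] turn -9.5 (or 170.5 ) yaw 80.5 q6 -73.1 tilt [-0.005 -0.001 -1.   ] t 55.7 w 25.1 F 39.6 pos [0.4262 0.0808 0.1192]
```

```bash

python3 -m inch '[10,25,-5,0,0,0,24,10,25,-5,0,0,0,24,10,25,-5,0,0,0,24,10,25,-5,0,0,0,24,10,25,-5,0,0,0,24,0,25,-5,0,0,0,24,0,0,0,0,0,0,24,0,0,0,0,0,0,24]' 40|grep -E 'wid|grip|pos'
python3 -c "
from h import *
np.set_printoptions(precision=4,suppress=True)
P=viewer.camera_params('side'); q=pix2plane(P,[[305,250],[365,250],[367,303],[302,301]],.03); print('side',q,q.mean(0))
im,P=shot('wrist','T1.png'); g=cv2.cvtColor(im,cv2.COLOR_BGR2HSV)
m=((g[:,:,2]>120)&(g[:,:,1]<40)).astype(np.uint8); n,l,s,c=cv2.connectedComponentsWithStats(m)
for i in range(1,n):
    if s[i,4]<1500: continue
    pts=np.argwhere(l==i)[:,::-1].astype(float); X=pix2plane(P,pts,.03)[:,:2]
    print(s[i],cv2.minAreaRect((X*1000).astype(np.float32)))
"
```

```text
tool_pos: [0.4025, 0.2369, 0.1498]
width: 0.298
grip_force: 39.9
side [[0.4654 0.2155 0.03  ]
 [0.3128 0.2291 0.03  ]
 [0.3509 0.4291 0.03  ]
 [0.4912 0.4111 0.03  ]] [0.4051 0.3212 0.03  ]
[ 238    0  137   24 1818] ((235.20843505859375, 288.8672790527344), (119.56214141845703, 18.498483657836914), 80.98299407958984)
[ 527    0   33  323 4844] ((441.86968994140625, 525.3026123046875), (374.7814636230469, 45.04990768432617), 7.4485673904418945)
[   0   12  111   68 3918] ((228.16928100585938, 49.221710205078125), (110.27853393554688, 60.78472900390625), 67.53430938720703)
[ 336   13   96   42 1826] ((261.19091796875, 355.74371337890625), (22.87912940979004, 87.44160461425781), 4.860305309295654)
[  211    71   240   269 31681] ((437.41156005859375, 298.3984069824219), (235.384521484375, 295.4289855957031), 88.5811996459961)
[ 384  298  169   87 5699] ((599.1665649414062, 453.6823425292969), (229.26841735839844, 112.52179718017578), 45.960594177246094)
```

```bash

python3 -c "
from h import *
T=cv2.imread('pics/T1.png'); col=[cv2.resize(cv2.imread(f'pics/{n}2.png')[180:320,200:360],(240,200)) for n in 'BDA']
o=np.zeros((600,800,3),np.uint8); o[:420,:560]=T; o[:600,560:]=np.vstack(col); cv2.imwrite('pics/mt.png',o)"
```

```text
(no output)
```

View pics/mt.png

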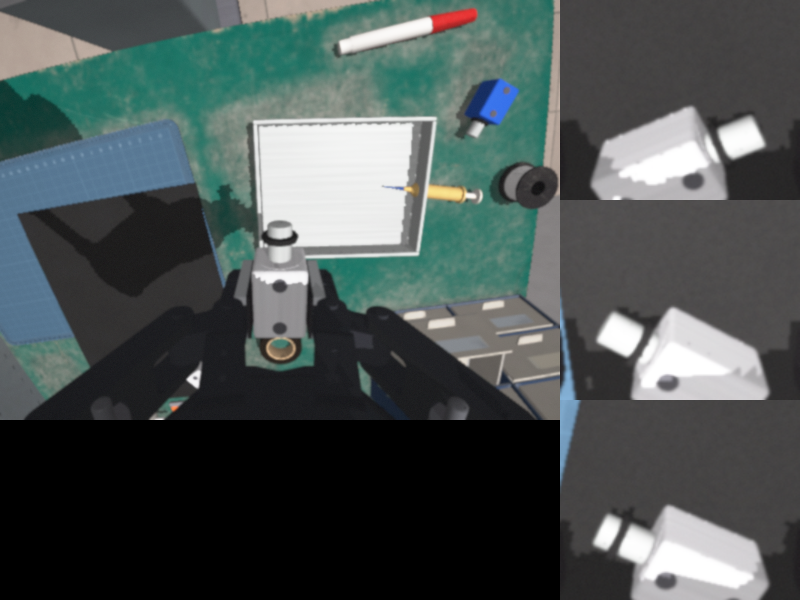

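```bash

python3 -c "
from h import *
np.set_printoptions(precision=4,suppress=True)
P=viewer.camera_params('wrist'); q=pix2plane(P,[[254,121],[436,118],[418,256],[263,258]],.03); print(q,q.mean(0)); print(np.linalg.norm(np.diff(np.r_[q,q[:1]],axis=0),axis=1)); d=q[1]-q[0]; print(np.degrees(np.arctan2(d[1],d[0])))
print(pix2plane(P,[385,187],.02))
"; python3 to.py .40 .285 .12 90
```

```text
[[0.3203 0.2256 0.03  ]
 [0.3453 0.4015 0.03  ]
 [0.4933 0.3812 0.03  ]
 [0.4665 0.2076 0.03  ]] [0.4063 0.304  0.03  ]
[0.1777 0.1494 0.1757 0.1473]
81.92231989044865
[[0.4096 0.3507 0.02  ]]
shift [10.3 47.6 29.8] turn -9.4 (or 170.6 ) yaw 80.6 q6 -53.2 tilt [-0.003 -0.002 -1.   ] t 56.55 w 25.7 F 39.9 pos [0.4024 0.2364 0.1499]
```

```bash

python3 -m inch '[36,22,0,0,0,-1.3,24,0,0,35,0,0,0,24,0,0,40,0,0,0,24,0,0,40,0,0,0,24,0,0,30,0,0,0,24,0,0,18,0,0,0,24,0,0,9,0,0,0,24,0,0,0,0,0,0,24]' 40|grep -E 'wid|force|pos'
python3 -m inch '[0,0,2,0,0,0,24,0,0,0,0,0,0,36,0,0,0,0,0,0,36,0,0,0,0,0,0,36,0,0,-20,0,0,0,36,0,0,-40,0,0,0,36,0,0,-40,0,0,0,60,0,0,-40,0,0,0,85]' 20|grep -E 'wid|force|pos'
python3 to.py .6426 .0966 .11 25.1

```

```text
tool_pos: [0.3703, 0.2632, -0.0219]
wrist_force: [-0.6, -0.3, -0.5]
width: 0.298
grip_force: 40.0
tool_pos: [0.3716, 0.2648, 0.1196]
wrist_force: [1.1, -0.0, 0.4]
width: 0.749
grip_force: 0.0
shift [-292.1 -128.1    9.7] turn 56.7 (or -123.3 ) yaw 81.8 q6 -49.5 tilt [ 0.  0. -1.] t 58.15 w 64.0 F 0.0 pos [0.3716 0.2648 0.1196]
```

```bash

python3 -m inch '[-36.5,-16,0,0,0,0,85,-36.5,-16,0,0,0,0,85,-36.5,-16,0,0,0,0,85,-36.5,-16,0,0,0,0,85,-36.5,-16,0,0,0,0,85,-36.5,-16,0,0,0,0,85,-36.5,-16,0,0,0,0,85,-36.5,-16,0,0,0,0,85]' 20|grep -E 'pos'
python3 -m inch '[0,0,0,0,0,8.1,85,0,0,10,0,0,8.1,85,0,0,20,0,0,8.1,85,0,0,20,0,0,8.1,85,0,0,20,0,0,8.1,85,0,0,20,0,0,8.1,85,0,0,7,0,0,8.1,85,0,0,0,0,0,0,85]' 20|grep -E 'pos'
python3 chk.py C1 .6426 .0966
python3 to.py .6426 .0966 -.027 25.1
```

```text
tool_pos: [0.6442, 0.0958, 0.1183]
tool_pos: [0.6412, 0.0967, 0.0192]
[ 250  116  179   90 5786] H [0.6471 0.166 ] T [0.6507 0.1654]
[ 239  227   65   55 3018] H [0.6351 0.0969] T [0.6377 0.0904]
[305 240  25  19 409] H [0.6588 0.112 ] T [0.6634 0.1068]
[156 273  31  50 470] H [0.587  0.0396] T [0.5855 0.0282]
[ 314  303   64   69 2733] H [0.7102 0.0583] T [0.7192 0.0484]
[319 309   9  13  77] H [0.6843 0.071 ] T [0.6911 0.0622]
shift [-0.3  0.3 47.4] turn 0.2 (or -179.8 ) yaw 25.3 q6 -18.9 tilt [-0.001 -0.    -1.   ] t 59.8 w 84.9 F 0.0 pos [0.6422 0.0968 0.0204]
```

```bash

python3 -m inch '[1,1,11,0,0,0,85,0,0,15,0,0,0,85,0,0,13,0,0,0,70,0,0,9,0,0,0,62,0,0,0,0,0,0,60,0,0,0,0,0,0,58,0,0,0,0,0,0,57,0,0,0,0,0,0,56]' 20|grep -E 'pos|wid|force'
python3 -m inch '[0,0,0,0,0,0,55,0,0,0,0,0,0,55,0,0,0,0,0,0,54,0,0,0,0,0,0,54,0,0,0,0,0,0,53,0,0,0,0,0,0,53,0,0,0,0,0,0,53,0,0,0,0,0,0,53]' 20|grep -E 'wid|force'

```

```text
tool_pos: [0.6434, 0.0981, -0.0268]
wrist_force: [0.4, 0.4, -0.6]
width: 0.656
grip_force: 5.2
wrist_force: [-4.0, -1.9, 6.5]
width: 0.626
grip_force: 11.6
```

```bash

python3 -m inch '[0,0,0,0,0,0,53,0,0,0,0,0,0,53,0,0,0,0,0,0,76,0,0,0,0,0,0,76,0,0,0,0,0,0,76,0,0,0,0,0,0,76,0,0,0,0,0,8.5,76,0,0,0,0,0,8.5,76]' 20|grep -E 'wid|grip'
python3 -c "
from h import *
shot('wrist','C2.png')"
python3 -m inch '[0,0,0,0,0,8.5,76,0,0,0,0,0,8.5,76,0,0,0,0,0,8.5,76,0,0,0,0,0,8.5,76,0,0,0,0,0,8.5,76,0,0,0,0,0,8.5,76,0,0,0,0,0,8.5,76,0,0,0,0,0,8.5,76]' 20|grep -E 'pos'
python3 -m inch '[-6,0,0,0,0,5,76,0,0,0,0,0,0,24,0,0,0,0,0,0,24,0,0,0,0,0,0,24,0,0,0,0,0,0,24,0,0,0,0,0,0,24,0,0,0,0,0,0,24,0,0,0,0,0,0,24]' 40|grep -vE 'rot'
python3 -m inch '[0,0,-20,0,0,0,24,0,0,-40,0,0,0,24,0,0,-40,0,0,0,24,0,0,-40,0,0,0,24,0,0,-5,0,0,-8,24,0,0,0,0,0,-8,24,0,0,0,0,0,-8,24,0,0,0,0,0,-8,24]' 40|grep -E 'wid|grip|pos'
python3 to.py .4628 -.3544 .11 6

```

```text
width: 0.89
grip_force: 0.0
tool_pos: [0.6432, 0.0981, -0.0273]
time: 63.85
tool_pos: [0.6385, 0.0952, -0.027]
wrist_force: [1.4, -0.6, 2.2]
width: 0.3
grip_force: 40.4
tool_pos: [0.6372, 0.095, 0.1173]
width: 0.291
grip_force: 40.1
shift [-472.7   94.5    7.5] turn -38.5 (or 141.5 ) yaw -32.5 q6 38.8 tilt [-0.001 -0.    -1.   ] t 64.65 w 24.9 F 40.1 pos [0.6372 0.095  0.1173]
```

```bash

python3 -m inch '[-43,8.6,0,0,0,0,24,-43,8.6,0,0,0,0,24,-43,8.6,0,0,0,0,24,-43,8.6,0,0,0,0,24,-43,8.6,0,0,0,0,24,-43,8.6,0,0,0,0,24,-43,8.6,0,0,0,0,24,-43,8.6,0,0,0,0,24]' 40|grep -E 'wid|grip'
python3 -m inch '[-43,8.6,0,0,0,0,24,-43,8.6,0,0,0,0,24,-43,8.6,0,0,0,0,24,0,0,0,0,0,-7.7,24,0,0,0,0,0,-7.7,24,0,0,0,0,0,-7.7,24,0,0,0,0,0,-7.7,24,0,0,0,0,0,-7.7,24]' 40|grep -E 'wid|grip'
python3 to.py .4628 -.3544 -.002 6

```

```text
width: 0.294
grip_force: 40.1
width: 0.297
grip_force: 40.1
shift [ -1.7   2.7 119. ] turn -0.0 (or 180.0 ) yaw 6.0 q6 -45.9 tilt [-0.001  0.001 -1.   ] t 66.25 w 25.4 F 40.1 pos [ 0.4601 -0.3532  0.117 ]
```

```bash

python3 -m inch '[-1,2,25,0,0,0,24,0,0,30,0,0,0,24,0,0,30,0,0,0,24,0,0,18,0,0,0,24,0,0,10,0,0,0,24,0,0,5,0,0,0,24,0,0,0,0,0,0,24,0,0,0,0,0,0,24]' 40|grep -E 'wid|force|pos'
python3 -m inch '[0,0,0,0,0,0,36,0,0,0,0,0,0,36,0,0,0,0,0,0,36,0,0,0,0,0,0,36,0,0,-15,0,0,0,36,0,0,-30,0,0,0,36,0,0,-35,0,0,0,36,0,0,-35,0,0,0,60]' 20|grep -E 'wid|force|pos'
python3 to.py .6439 -.0264 .11 -22.8

```

```text
tool_pos: [0.4637, -0.3551, 0.0009]
wrist_force: [0.4, 0.4, -0.3]
width: 0.297
grip_force: 40.1
tool_pos: [0.4627, -0.3543, 0.1168]
wrist_force: [0.2, -0.4, -0.3]
width: 0.578
grip_force: 0.0
shift [308.5 212.6   6.8] turn 28.4 (or -151.6 ) yaw 5.6 q6 -45.5 tilt [-0. -0. -1.] t 67.85 w 49.4 F 0.0 pos [ 0.4627 -0.3543  0.1168]
```

```bash

python3 -m inch '[38.6,26.6,0,0,0,0,85,38.6,26.6,0,0,0,0,85,38.6,26.6,0,0,0,0,85,38.6,26.6,0,0,0,0,85,38.6,26.6,0,0,0,0,85,38.6,26.6,0,0,0,0,85,38.6,26.6,0,0,0,0,85,38.6,26.6,0,0,0,0,85]' 20|grep -E 'pos'
python3 -m inch '[0,0,0,0,0,7.1,85,0,0,15,0,0,7.1,85,0,0,20,0,0,7.1,85,0,0,20,0,0,7.1,85,0,0,20,0,0,0,85,0,0,20,0,0,0,85,0,0,0,0,0,0,85,0,0,0,0,0,0,85]' 20|grep -E 'pos'
python3 chk.py E1 .6439 -.0264
python3 to.py .6439 -.0264 -.027 -22.8
```

```text
tool_pos: [0.6453, -0.0244, 0.1163]
tool_pos: [0.6443, -0.0262, 0.0204]
[ 242  228   62   49 2558] H [ 0.6407 -0.0214] T [ 0.6377 -0.0276]
[307 242  23  17 355] H [ 0.6669 -0.0309] T [ 0.6661 -0.0379]
shift [-0.7 -1.2 48.3] turn 0.0 (or -180.0 ) yaw -22.8 q6 18.2 tilt [ 0.002 -0.    -1.   ] t 69.5 w 85.3 F 0.0 pos [ 0.6452 -0.0263  0.0213]
```

```bash

python3 -m inch '[1,2,11,0,0,0,85,0,0,15,0,0,0,85,0,0,13,0,0,0,70,0,0,9,0,0,0,62,0,0,0,0,0,0,60,0,0,0,0,0,0,58,0,0,0,0,0,0,57,0,0,0,0,0,0,56]' 20|grep -E 'pos|wid|force'
python3 -m inch '[0,0,0,0,0,0,55,0,0,0,0,0,0,55,0,0,0,0,0,0,54,0,0,0,0,0,0,54,0,0,0,0,0,0,53,0,0,0,0,0,0,53,0,0,0,0,0,0,53,0,0,0,0,0,0,53]' 20|grep -E 'wid|force'

```

```text
tool_pos: [0.6467, -0.026, -0.0278]
wrist_force: [-0.3, 0.8, 0.1]
width: 0.655
grip_force: 1.7
wrist_force: [-4.5, 1.5, 6.8]
width: 0.62
grip_force: 5.1
```

```bash

python3 -m inch '[0,0,0,0,0,0,52,0,0,0,0,0,0,51,0,0,0,0,0,0,51,0,0,0,0,0,0,51,0,0,0,0,0,0,50,0,0,0,0,0,0,50,0,0,0,0,0,0,50,0,0,0,0,0,0,50]' 20|grep -E 'wid|force'
python3 -m inch '[0,0,0,0,0,0,49,0,0,0,0,0,0,48,0,0,0,0,0,0,47.5,0,0,0,0,0,0,47,0,0,0,0,0,0,46.5,0,0,0,0,0,0,46.5,0,0,0,0,0,0,46.5,0,0,0,0,0,0,46.5]' 20|grep -E 'wid|force'

```

```text
wrist_force: [-7.3, 1.9, 10.5]
width: 0.588
grip_force: 7.7
wrist_force: [-8.8, 3.7, 14.1]
width: 0.548
grip_force: 10.2
```

```bash

python3 -m inch '[0,0,0,0,0,0,46.5,0,0,0,0,0,0,76,0,0,0,0,0,0,76,0,0,0,0,0,0,76,0,0,0,0,0,0,76,0,0,0,0,0,0,76,0,0,0,0,0,-8.5,76,0,0,0,0,0,-8.5,76]' 20|grep -E 'wid|grip'
python3 -c "
from h import *
shot('wrist','E2.png')"
python3 -m inch '[0,0,0,0,0,-8.5,76,0,0,0,0,0,-8.5,76,0,0,0,0,0,-8.5,76,0,0,0,0,0,-8.5,76,0,0,0,0,0,-8.5,76,0,0,0,0,0,-8.5,76,0,0,0,0,0,-8.5,76,0,0,0,0,0,-8.5,76]' 20|grep -E 'pos'
python3 -m inch '[6,0,0,0,0,-5,76,0,0,0,0,0,0,24,0,0,0,0,0,0,24,0,0,0,0,0,0,24,0,0,0,0,0,0,24,0,0,0,0,0,0,24,0,0,0,0,0,0,24,0,0,0,0,0,0,24]' 40|grep -vE 'rot'
python3 -m inch '[0,0,-20,0,0,0,24,0,0,-40,0,0,0,24,0,0,-40,0,0,0,24,0,0,-40,0,0,0,24,0,0,-20,0,0,-7.4,24,0,0,0,0,0,-7.4,24,0,0,0,0,0,0,24,0,0,0,0,0,0,24]' 40|grep -E 'wid|grip|pos'
python3 to.py .4287 .2553 .11 81.9

```

```text
width: 0.891
grip_force: 0.0
tool_pos: [0.6465, -0.026, -0.0284]
time: 75.15
tool_pos: [0.6416, -0.0234, -0.028]
wrist_force: [0.8, -0.9, 1.4]
width: 0.294
grip_force: 40.2
tool_pos: [0.6401, -0.0231, 0.1306]
width: 0.3
grip_force: 39.8
shift [248.7 245.6  21.2] turn -0.0 (or 180.0 ) yaw 81.9 q6 -86.2 tilt [-0.002  0.    -1.   ] t 75.95 w 25.6 F 39.8 pos [ 0.6401 -0.0231  0.1306]
```

```bash

python3 -m inch '[31,31,0,0,0,0,24,31,31,0,0,0,0,24,31,31,0,0,0,0,24,31,31,0,0,0,0,24,31,31,0,0,0,0,24,31,30,0,0,0,0,24,31,30,0,0,0,0,24,31,30,0,0,0,0,24]' 40|grep -E 'wid|grip'
python3 -m inch '[0,0,0,0,0,0,24,0,0,20,0,0,0,24,0,0,20,0,0,0,24,0,0,0,0,0,0,24,0,0,0,0,0,0,24,0,0,0,0,0,0,24,0,0,0,0,0,0,24,0,0,0,0,0,0,24]' 40|grep -E 'wid|grip'
python3 to.py .4287 .2553 -.024 81.9

```

```text
width: 0.3
grip_force: 39.9
width: 0.297
grip_force: 39.9
shift [  2.    1.  116.7] turn 0.1 (or -179.9 ) yaw 82.0 q6 -54.3 tilt [ 0.001  0.001 -1.   ] t 77.55 w 25.4 F 39.9 pos [0.4303 0.2539 0.0927]
```

```bash

python3 -m inch '[2,1,30,0,0,0,24,0,0,35,0,0,0,24,0,0,25,0,0,0,24,0,0,15,0,0,0,24,0,0,8,0,0,0,24,0,0,4,0,0,0,24,0,0,0,0,0,0,24,0,0,0,0,0,0,24]' 40|grep -E 'wid|force|pos'
python3 -m inch '[0,0,0,0,0,0,36,0,0,0,0,0,0,36,0,0,0,0,0,0,36,0,0,0,0,0,0,36,0,0,-20,0,0,0,36,0,0,-40,0,0,0,36,0,0,-40,0,0,0,40,0,0,-40,0,0,0,40]' 20|grep -E 'wid|force|pos'
python3 -m inch '[0,-40,0,0,0,0,26,0,-40,0,0,0,0,26,0,-40,0,0,0,0,26,0,-40,0,0,0,0,26,0,-40,0,0,0,0,26,0,-40,0,0,0,0,26,0,0,0,0,0,0,26,0,0,0,0,0,0,26]' 20|grep -E 'pos'
python3 -c "
from h import *
a=shot('scene')[0]; b=shot('side')[0]; w=shot('wrist')[0]
o=np.zeros((600,800,3),np.uint8)
o[:300,:400]=cv2.resize(a[160:270,150:297],(400,300),interpolation=cv2.INTER_CUBIC)   # tray in scene
o[:300,400:]=cv2.resize(a[270:390,320:480],(400,300),interpolation=cv2.INTER_CUBIC) # drawer
o[300:,:400]=cv2.resize(w,(400,300)); 
o[300:,400:600]=cv2.resize(cv2.imread('pics/C2.png')[180:320,200:360],(200,150)).repeat(2,0)[:300]
o[300:450,400:600]=cv2.resize(cv2.imread('pics/C2.png')[180:320,200:360],(200,150)); o[450:,400:600]=cv2.resize(cv2.imread('pics/E2.png')[180:320,200:360],(200,150))
o[300:,600:]=cv2.resize(b[130:330,200:380],(200,300))
cv2.imwrite('pics/fin.png',o)"
python3 to.py .3645 -.322 .06 6

```

```text
tool_pos: [0.4287, 0.2556, -0.0242]
wrist_force: [-0.1, 0.1, -1.1]
width: 0.293
grip_force: 40.0
tool_pos: [0.4273, 0.2548, 0.1161]
wrist_force: [0.7, 0.4, 0.5]
width: 0.467
grip_force: 0.0
tool_pos: [0.3944, 0.0167, 0.1149]
shift [ -16.9 -341.2   54.7] turn 76.1 (or -103.9 ) yaw 82.1 q6 -83.1 tilt [ 0.  0. -1.] t 80.1 w 26.0 F 0.0 pos [0.3946 0.0183 0.1148]
```

View pics/fin.png

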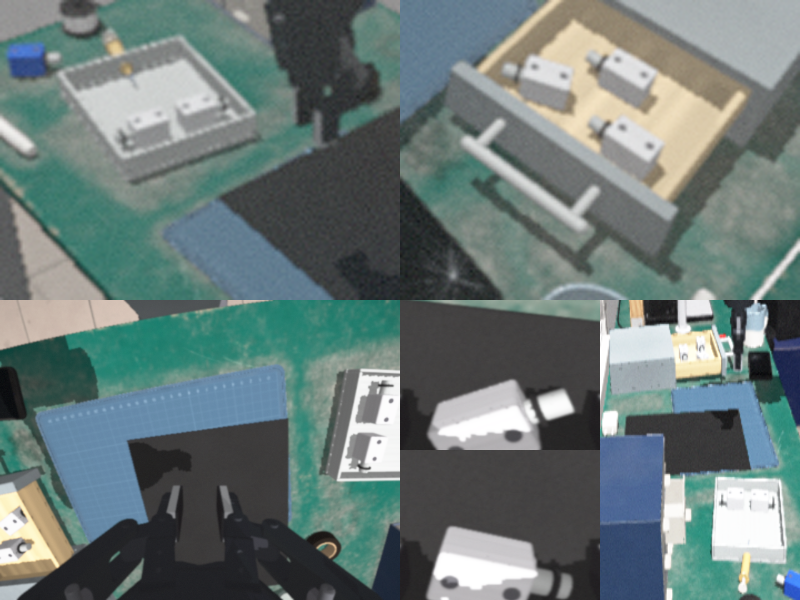

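```bash

python3 -m inch '[-2,-42.5,0,0,0,0,26,-2,-42.5,0,0,0,0,26,-2,-42.5,0,0,0,0,26,-2,-42.5,0,0,0,0,26,-2,-42.5,0,0,0,0,26,-2,-42.5,0,0,0,0,26,-2,-42.5,0,0,0,0,26,-3,-42.5,0,0,0,0,26]' 20|grep -E 'pos'
python3 -m inch '[0,0,0,0,0,8.5,26,0,0,0,0,0,8.5,26,0,0,0,0,0,8.5,26,0,0,0,0,0,8.5,26,0,0,0,0,0,8.5,26,0,0,0,0,0,8.5,26,0,0,0,0,0,8.5,26,0,0,0,0,0,8.5,26]' 20|grep -E 'pos'
python3 -m inch '[0,0,0,0,0,8,26,0,0,0,0,0,0,26,0,0,0,0,0,0,26,0,0,0,0,0,0,26,0,0,0,0,0,0,26,0,0,0,0,0,0,26,0,0,0,0,0,0,26,0,0,0,0,0,0,26]' 20|grep -E 'pos|wid'
python3 to.py .3665 -.322 -.010 6
python3 -c "
from h import *
im,P=shot('wrist','H1.png')
print(proj(P,[[.3623,-.2703,.042],[.3707,-.3748,.042]]))
g=cv2.cvtColor(im,cv2.COLOR_BGR2HSV); P0=proj(P,[.3640,-.290,.042])[0]
r=im[int(P0[1])].mean(1) if 0<=P0[1]<420 else None
print(P0,[int(v) for v in r[int(P0[0])-25:int(P0[0])+25]])"

```

```text
tool_pos: [0.365, -0.3224, 0.1147]
tool_pos: [0.3655, -0.3206, 0.1146]
tool_pos: [0.3641, -0.3218, 0.1148]
width: 0.304
shift [ -0.4   2.3 124.8] turn 0.0 (or -180.0 ) yaw 6.0 q6 -50.4 tilt [ 0. -0. -1.] t 82.5 w 26.0 F 0.0 pos [ 0.3641 -0.3218  0.1148]
[[284.91021668 155.7297261 ]
 [281.48240337 266.51900084]]
[284.33455503 178.8505361 ] [105, 107, 111, 115, 118, 117, 116, 116, 117, 117, 114, 113, 109, 110, 108, 108, 108, 114, 133, 164, 188, 207, 220, 228, 231, 231, 229, 225, 217, 197, 167, 126, 84, 64, 76, 88, 97, 100, 101, 100, 93, 83, 77, 75, 74, 72, 70, 70, 69, 68]
```

```bash

python3 -m inch '[0,2,25,0,0,0,26,0,0,25,0,0,0,26,0,0,30,0,0,0,26,0,0,20,0,0,0,26,0,0,14,0,0,0,26,0,0,10,0,0,0,26,0,0,0,0,0,0,15,0,0,0,0,0,0,15]' 20|grep -E 'pos|wid|force'
python3 -m inch '[0,0,0,0,0,0,15,0,5,0,0,0,0,15,0,10,0,0,0,0,15,0,12,0,0,0,0,15,0,12,0,0,0,0,15,0,12,0,0,0,0,15,0,12,0,0,0,0,15,0,12,0,0,0,0,15]' 20|grep -E 'pos|wid|force'
python3 -m inch '[0,12,0,0,0,0,15,0,12,0,0,0,0,15,0,12,0,0,0,0,15,0,10,0,0,0,0,15,0,8,0,0,0,0,15,0,6,0,0,0,0,15,0,0,0,0,0,0,15,0,0,0,0,0,0,15]' 20|grep -E 'pos|wid|force'
python3 to.py .5047 -.3105 -.01 6

```

```text
tool_pos: [0.3667, -0.322, -0.0086]
wrist_force: [0.3, 0.4, -0.3]
width: 0.175
grip_force: 0.0
tool_pos: [0.442, -0.3134, -0.0093]
wrist_force: [-1.4, -1.0, 1.3]
width: 0.173
grip_force: 0.7
tool_pos: [0.5005, -0.3071, -0.0092]
wrist_force: [-0.0, 0.2, 0.5]
width: 0.177
grip_force: 0.0
shift [-3.8  3.8  0.8] turn 0.0 (or -180.0 ) yaw 6.0 q6 -40.0 tilt [ 0.  0. -1.] t 84.95 w 15.1 F 0.0 pos [ 0.5005 -0.3071 -0.0092]
```

```bash

python3 -m inch '[0,2,0,0,0,0,15,0,2,0,0,0,0,15,0,0,0,0,0,0,15,0,0,0,0,0,0,15,0,0,0,0,0,0,15,0,0,0,0,0,0,15,0,0,0,0,0,0,15,0,0,0,0,0,0,15]' 20|grep -E 'pos|wid|force'

```

```text
tool_pos: [0.5044, -0.3069, -0.0092]
wrist_force: [0.1, -0.5, 0.2]
width: 0.18
grip_force: 0.1
```

```bash

python3 -m inch '[0,2,0,0,0,0,15,0,1,0,0,0,0,15,0,0,0,0,0,0,15,0,0,0,0,0,0,15,0,0,0,0,0,0,15,0,0,0,0,0,0,15,0,0,0,0,0,0,15,0,0,0,0,0,0,15]' 20|grep -E 'pos|wid|force'

```

```text
tool_pos: [0.5075, -0.3066, -0.0092]
wrist_force: [-0.6, -0.5, -0.0]
width: 0.178
grip_force: 0.0
```

```bash

python3 -m inch '[0,2,0,0,0,0,15,0,1,0,0,0,0,15,0,1,0,0,0,0,15,0,0,0,0,0,0,15,0,0,0,0,0,0,15,0,0,0,0,0,0,15,0,0,0,0,0,0,15,0,0,0,0,0,0,15]' 20|grep -E 'pos|wid|force'
python3 -c "
from h import *
np.set_printoptions(precision=4,suppress=True)
im,P=shot('wrist','H2.png')
for y in (-.265,-.275,-.285):
    p=proj(P,[.5015,y,.042])[0]; r=im[int(p[1])].mean(1); a=int(p[0])-40; b=np.where(r[a:a+80]>170)[0]+a
    print(p,b.min() if len(b) else None,b.max() if len(b) else None, pix2plane(P,[(b.min()+b.max())/2,p[1]],.042) if len(b) else '')"

```

```text
tool_pos: [0.5101, -0.3063, -0.0093]
wrist_force: [-4.7, -0.9, 3.0]
width: 0.174
grip_force: 2.5
[272.2    213.9181] 267 286 [[ 0.5034 -0.2648  0.042 ]]
[270.0856 234.3553] 266 285 [[ 0.504  -0.2747  0.042 ]]
[268.0762 253.8127] 266 285 [[ 0.505  -0.2846  0.042 ]]
```

```bash

python3 -m inch '[0,2,0,0,0,0,15,0,1,0,0,0,0,15,0,0,0,0,0,0,15,0,0,0,0,0,0,15,0,0,0,0,0,0,15,0,0,0,0,0,0,15,0,0,0,0,0,0,15,0,0,0,0,0,0,15]' 20|grep -E 'pos|force'
python3 -m inch '[0,-3,0,0,0,0,24,0,-2,0,0,0,0,24,0,0,0,0,0,0,24,0,0,0,0,0,0,24,0,0,-20,0,0,0,24,0,0,-30,0,0,0,24,0,0,-40,0,0,0,24,0,0,-40,0,0,0,24]' 20|grep -E 'pos|wid|force'
python3 -m inch '[0,-7,-30,0,0,0,24,0,-7,-30,0,0,0,24,0,0,0,0,0,0,24,0,0,0,0,0,0,24,0,0,0,0,0,0,24,0,0,0,0,0,0,24,0,0,0,0,0,0,24,0,0,0,0,0,0,24]' 20|grep -E 'pos|wid|force'
python3 -c "
from h import *
np.set_printoptions(precision=4,suppress=True)
im,P=shot('wrist','H3.png')
for y in (-.28,-.30,-.32,-.34):
    p=proj(P,[.505,y,.042])[0]; r=im[int(p[1])].mean(1); a=int(p[0])-25; b=np.where(r[a:a+50]>170)[0]+a
    print(p, pix2plane(P,[(b.min()+b.max())/2,p[1]],.042) if len(b) else '')"

```

```text
tool_pos: [0.5101, -0.3062, -0.0094]
wrist_force: [-13.0, -3.7, 8.3]
grip_force: 6.8
tool_pos: [0.5093, -0.3058, 0.1215]
wrist_force: [-0.3, -0.1, 0.3]
width: 0.281
grip_force: 0.0
tool_pos: [0.4951, -0.3075, 0.1796]
wrist_force: [-0.1, -0.6, -0.4]
width: 0.283
grip_force: 0.0
[292.3476 171.327 ] [[ 0.5046 -0.28    0.042 ]]
[290.1829 189.2939] [[ 0.5064 -0.2998  0.042 ]]
[288.096  206.5895] [[ 0.5082 -0.3197  0.042 ]]
[286.0851 223.232 ] [[ 0.51   -0.3395  0.042 ]]
```

```bash
python3 -c "
from h import *
print(sensors.read_state()['time'], job.finish_job())"
```

```text
the job is handed in; nothing more can be done
89.85 None
```

I handed the job in at 89.9 s: the drawer is pushed shut with the three firm plungers in it, the two tired ones are in the tray, and the tape roll was not touched. The hand-in call gave no result, so I have not seen the judgement.

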